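Lock a label rewinder's hub to its crank shaft

TASK

Lock the hub of the label rewinder to its shaft: turn the crank until the shaft's orange-painted flat faces straight up under the hub's setscrew (the crank arm then stands upright) and let go of it. Then take the red T-handle hex key, feel it fully down into the screw's socket and turn it clockwise until the screw seats, plus a small extra nip of roughly 15 to 20 degrees, without overtightening and pressing only lightly on the machine all the while (it stands on soft feet). Leave the key standing in the screw, and leave the bottles, label roll and carton alone.

Things in the scene. Friction and masses are not known exactly. Their poses are not given: they have to be found in the camera images.
- shaft_axis (a point): fixed point on the centre line of the rewinder's horizontal shaft, 83 mm above the table, level with the middle of the crank's grip. y runs along the shaft from the crank end towards hub and paper roll (90 mm across, top 128 mm above the table); z is up; x is square to the shaft. The blue rewinder is fixed to the bench; its first upright is 52 mm in from here
- shaft (a joint): turning angle of the shaft with its crank (rad): 0 = flat facing straight up and crank arm upright; positive = crank leaning to the -x side of shaft_axis. It starts between 0.5 and 1.2 and can go from -0.7 to 1.4. Turning takes about 2 to 4 N at the grip; it stays where it is left
- crank_grip (a point): middle of the crank's black round grip: a freely revolving sleeve 14 mm thick and 48 mm long, parallel to the shaft, 55 mm from the shaft's centre line, so it goes round on that radius; the crank arm (16 mm wide) joins it at its end nearer the hub, 25 mm from this point
- hub_top (a point): centre of the top face of the aluminium hub block (60 mm across the shaft, 44 mm along it, 112 mm above the table); the setscrew stands upright in a 26 mm square opening here. Its axes are those of shaft_axis; it does not turn with the shaft
- socket (a point): centre of the floor of the brass setscrew's upright hex socket (12.8 mm across flats, 13 mm deep). It sinks 1 mm per rad of clockwise turn, but this point does not turn: the hexagon starts turned at random. Clockwise the screw runs easily (0.03 N m) for a random 0.65 to 1.45 rad, then seats and the torque jumps to 0.2 to 0.35 N m
- nip (a joint): how far the screw's socket has been turned past first seating (rad), 0 at the start; it only grows once the torque is over 0.22 N m, and stays. 0.1 to 0.5 is properly tight, over 0.5 is overtightened
- frame (a joint): how far the rewinder has been pushed down on its soft rubber feet (m): 1 mm for each 8 N of downward force on any part of it; more than 2.5 mm (20 N) is too hard
- key_grip (a point): centre of the red bar handle of the T-handle hex key: bar 70 mm long (its x axis), 14 wide, 16 high. Below it a steel hexagon shank, 12 mm across flats, two corners towards +x and -x, runs down to the ball end 86 mm below this point. 140 g. It stands upright in a round hole, 35 mm deep, of a fixed orange block 60 x 60 x 45 mm, and lifts straight out
- key_tip (a point): lowest point of the key's ball-shaped end (10 mm across, then the full hexagon from 4 mm up), on the shank's axis. The hexagon drops into the screw's socket only when turned to within about 3 degrees of it (it fits every 60 degrees); until then it stops with this tip about 9 mm above the socket's floor
- pump_bottle: white pump bottle, 52 mm across, 179 mm high, origin under its centre; leave alone
- black_bottle: black bottle with a green band, 54 mm across, 150 mm high, origin under its centre; leave alone
- label_roll: spare label roll, 72 mm across, 45 mm high, origin under its centre; leave alone
- small_carton: small carton 70 x 100 x 50 mm, origin under its centre; leave alone
Not all that is in view belongs to the job. Of the things shaped like the part that bears key_grip, the bare steel one is meant.

How it is judged (in metres and radians):
On the way, in this order (a step that is already met when the one before it is completed fails the run):
1. the shaft's flat faces up (within 0.12 rad) (value of joint shaft between -0.12 and 0.12 rad), for 0.2 s.
2. the key's tip is within 6 mm of the floor of the screw's socket (horizontal distance between key_tip and socket below 0.003 m and z of key_tip in the frame of socket below 0.006 m), for 0.1 s.
3. the screw is tightened past seating by at least 0.1 rad (value of joint nip above 0.1 rad), for 0.2 s.
At the end, for the whole second after the job is handed in: The shaft's flat is up within 0.12 rad, the setscrew is 0.1 to 0.5 rad past seating, and the released key stands in its socket (tip within 3 mm sideways and 6 mm of the floor, leaning less than 0.15 rad) (all of step 1 and all of step 2 and value of joint nip between 0.1 and 0.5 rad and angle between key_tip's own z axis and vertical below 0.15 rad); the robot touches nothing.
It fails at once if the screw is overtightened (more than 0.5 rad past seating) (value of joint nip above 0.5 rad).
It fails at once if the rewinder is pushed down more than 2.5 mm on its feet (20 N) (value of joint frame above 0.0025 m).
It fails at once if the screw is nipped up while the flat is not facing up (value of joint nip above 0.05 rad and (value of joint shaft above 0.2 rad or value of joint shaft below -0.2 rad)).
It fails at once if a bottle, the label roll or the carton is moved more than 20 mm (distance of any of pump_bottle, black_bottle, label_roll, small_carton from where it was at the start of the episode above 0.02 m).
It also fails if it takes over 72 s, if anything falls off the work surface, if the arm or the gripper's body presses on something with over 40 N, if the wrist force passes 120 N, or if a joint passes its speed limit or range.

ROBOT

A 6-joint arm with a two-finger parallel gripper is mounted at the origin on the work surface. World frame = base frame: x ahead of the robot, y to its left, z up, the work surface at z = 0. Lengths are in mm, angles in rad, forces in N, time in s.
With the tool pointing down it reaches from about 300 to 775 mm from the base axis. Payload 14.6 kg.
Tool frame: the origin (TCP) lies midway between the tips of the shut fingers; the grasp point (between the pads) lies 19 mm behind it; z points along the fingers, y is the direction in which the jaws open and shut (so a half turn about z gives the same grasp; the last joint's range is limited). The gripper opens to 94 mm and grips with 3 to 60 N. Pads are 16 mm wide; open, the fingers measure 119 mm over their backs; the gripper's body (75 mm by 177 mm) begins 78 mm behind the grasp point.
Start: joints at [1.157, 0.3, 1.521, -0, 1.321, -0.067], TCP at [186.936, 517.247, 205.446] pointing down, gripper open.
Joint ranges: [-3.03, 3.03], [-0.79, 2.21], [0.23, 2.52], [-1.04, 4.18], [0, 3.07], [-2.55, 2.55]. Speed limits (rad/s): [2.22, 2.22, 2.57, 3.14, 3.14, 3.14].

INTERFACE

Orientations are given as [roll, pitch, yaw] about the fixed x, y, z axes, in that order (R = Rz(yaw) Ry(pitch) Rx(roll)).
In Python, from cell import read_state, camera, get_calibration, sign_off gives the robot as it stands.
- The arm moves only by the tool carry_out, never from a script. Its argument "series" is a list of rows, each an object with "delta_pos": the shift along the world's x, y, z in mm, a list of three; "turn": the turn, a rotation vector about the world's x, y, z in rad, a list of three; "hand": the opening, from 0 (shut) to 1 (fully open). A call has 1 to 8 rows; each row is the pose to reach, as a shift and turn from the pose commanded when the call began; what a row does not reach only later rows make up. A row lasts 1/8 s, in which the tool goes at most 62.5 mm and 10.7 degrees, less where a joint would pass 70% of its speed; a pose out of reach is approached as far as the arm can. A call with a gripper value outside its range is refused whole. The fingers move at their own pace and stop on an object; "squeeze" is the grip in N (left out, the last holds). Time passes only in rows, so rows that repeat a pose let the fingers close. It gives the time, the measured TCP pose, the force and the opening at its end, in the units of the state.
- read_state(): the state, without advancing time (a new reading comes with each control period).
- camera(name): name is "side" or "top" or "wrist"; returns the picture (480x640x3 uint8, red, green, blue); there is no depth.
- get_calibration(name): a dict with "intrinsics" (3x3 intrinsics, pixels), "k1" (the pictures are not rectified: a ray, as slopes to the right and down, at radius r is drawn at 1 + k1 r^2 times it, then the intrinsics apply), "pose" (4x4, takes a point from camera to world coordinates). Camera axes: x right, y down, z forward; pixel columns grow to the right and rows downward; lengths in mm; the calibration is good to about 2 mm. A picture is of the moment at which its call begins: read the wrist's pose just before it. get_calibration takes no time and is no camera call; for the wrist camera it gives the pose at the moment of the call.
- sign_off(): hands the job in, once; it reports no verdict.
The state is a dict: "clock": time; "joints": joint angles; "qd": joint speeds; "effort": joint torques, N m; "eef_pos": TCP position; "eef_rot": TCP orientation; "wrist_force": force on the tool from outside, world axes, zero at the start; "moment": the same for the moment, N m; "finger_gap": finger opening in mm.
Only numpy, scipy, OpenCV 4.12 (cv2) and the standard library are available. Lean on these libraries where they do the work, as an engineer would, in place of code of your own. Each camera call takes 0.05 s, during which the arm holds its last target.

## Working session

There is one attempt and no reset: what is moved stays moved. The work goes in short steps, Python scripts to look and compute and a tool call to move; the robot and the scene stay as the last step left them, time stands still between calls to the robot, and variables do not carry over. Pictures are saved under pics/ and viewed, and the job is handed in when it is done.

Besides the shell and the picture viewer there is one more tool, called by a JSON object that holds its "fn" and its "kwargs". carry_out: Moves the arm, as the interface text tells. Its arguments: {"type":"object","properties":{"series":{"type":"array"},"squeeze":{"type":"number"}},"required":["series"]}

```bash
ls; mkdir -p pics
python3 - <<'E'
from cell import *
import cv2
s=read_state(); print(s)
for n in ["side","top","wrist"]:
    c=get_calibration(n); print(n,c)
    cv2.imwrite(f"pics/{n}0.png",camera(n)[:,:,::-1])
E
```

```text
pics
{'clock': 0.0, 'joints': array([ 1.15742213e+00,  3.00490622e-01,  1.52160682e+00,  4.02347815e-06,
        1.32070171e+00, -6.66005101e-02]), 'qd': array([ 0.00136602,  0.00084268, -0.00082547, -0.00053691,  0.0006073 ,
       -0.00223228]), 'effort': array([-4.01498128e-04, -5.31813598e+01, -3.52725792e+01,  7.08052190e-02,
        2.45075324e-02, -1.44893720e-04]), 'eef_pos': array([186.81735756, 517.00790304, 204.86473822]), 'eef_rot': array([-3.14038909e+00, -8.41826169e-05,  2.79481792e+00]), 'wrist_force': array([ 0.01365322, -0.67175117,  0.0354833 ]), 'moment': array([ 0.04121695, -0.05535755, -0.02803714]), 'finger_gap': 93.90322089317633}
side {'intrinsics': array([[456.43122718,   0.        , 319.23510035],
       [  0.        , 456.43122718, 246.34554881],
       [  0.        ,   0.        ,   1.        ]]), 'k1': -0.09546181949767993, 'pose': array([[-9.34493973e-01, -2.03372050e-01,  2.92165747e-01,
         2.57732599e+02],
       [-3.55901730e-01,  5.16669436e-01, -7.78708323e-01,
         8.11975966e+02],
       [ 7.41439635e-03, -8.31680530e-01, -5.55204938e-0
[... 521 characters left out ...]
-1.90237604e-01, -9.81726654e-01,
         1.37115079e+03],
       [ 0.00000000e+00,  0.00000000e+00,  0.00000000e+00,
         1.00000000e+00]])}
wrist {'intrinsics': array([[412.67251971,   0.        , 318.06641402],
       [  0.        , 412.67251971, 238.7760764 ],
       [  0.        ,   0.        ,   1.        ]]), 'k1': 0.023274430725693497, 'pose': array([[ 3.39238613e-01,  9.02980043e-01,  2.63712352e-01,
         1.09204108e+02],
       [ 9.40699766e-01, -3.25321090e-01, -9.61776419e-02,
         5.43679387e+02],
       [-1.05530125e-03,  2.80701318e-01, -9.59794591e-01,
         3.84945555e+02],
       [ 0.00000000e+00,  0.00000000e+00,  0.00000000e+00,
         1.00000000e+00]])}
```

View pics/side0.png

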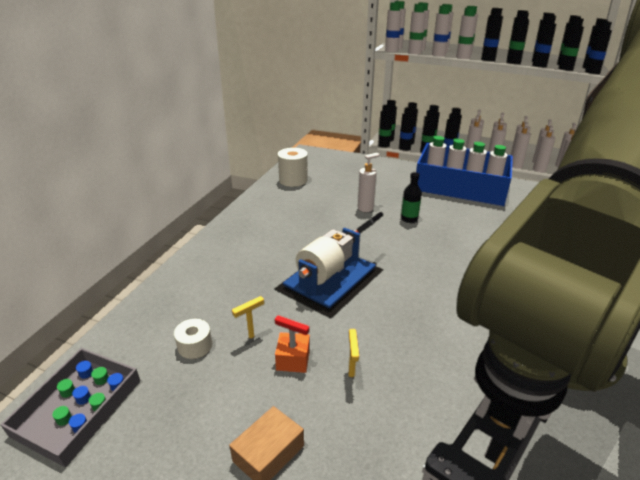

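View pics/top0.png

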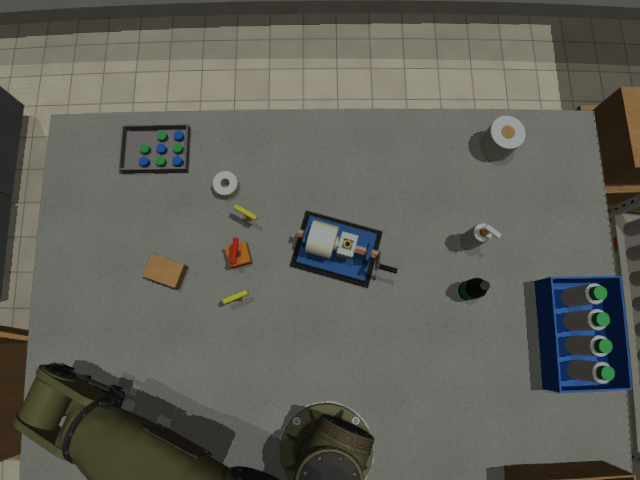

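View pics/wrist0.png

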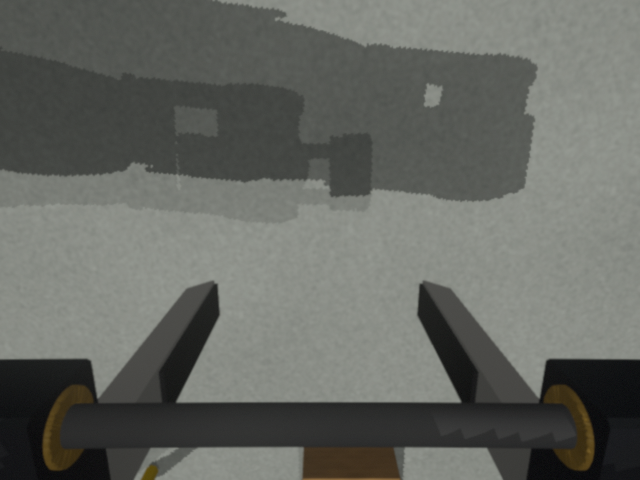

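```bash
cat > h.py <<'E'
from cell import *
import cv2, numpy as np
from scipy.spatial.transform import Rotation as R
def ray(n,u,v,c=None):
    c=c or get_calibration(n); K=c["intrinsics"];k=c["k1"]
    d=np.array([(u-K[0,2])/K[0,0],(v-K[1,2])/K[1,1]]); p=d.copy()
    for _ in range(30): p=d/(1+k*(p@p))
    P=c["pose"]; return P[:3,3],P[:3,:3]@np.array([p[0],p[1],1.])
def onz(n,u,v,z,c=None):
    o,d=ray(n,u,v,c); return o+d*(z-o[2])/d[2]
def proj(n,X,c=None):
    c=c or get_calibration(n); P=c["pose"];q=P[:3,:3].T@(np.asarray(X,float)-P[:3,3]);p=q[:2]/q[2]
    p=p*(1+c["k1"]*(p@p)); K=c["intrinsics"]; return np.array([K[0,0]*p[0]+K[0,2],K[1,1]*p[1]+K[1,2]])
def tri(a,b):
    (o1,d1),(o2,d2)=a,b
    A=np.stack([d1,-d2],1); t=np.linalg.lstsq(A,o2-o1,rcond=None)[0]
    p,q=o1+d1*t[0],o2+d2*t[1]; return (p+q)/2,np.linalg.norm(p-q)
def crop(im,x0,y0,x1,y1,f,name):
    cv2.imwrite(name,cv2.resize(im[y0:y1,x0:x1],None,fx=f,fy=f,interpolation=cv2.INTER_CUBIC))
E
python3 - <<'E'
from h import *
t=cv2.imread("pics/top0.png"); s=cv2.imread("pics/side0.png")
crop(t,210,190,410,310,4,"pics/topc.png")
crop(s,220,200,400,380,3.3,"pics/sidec.png")
E
```

```text
(no output)
```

View pics/topc.png

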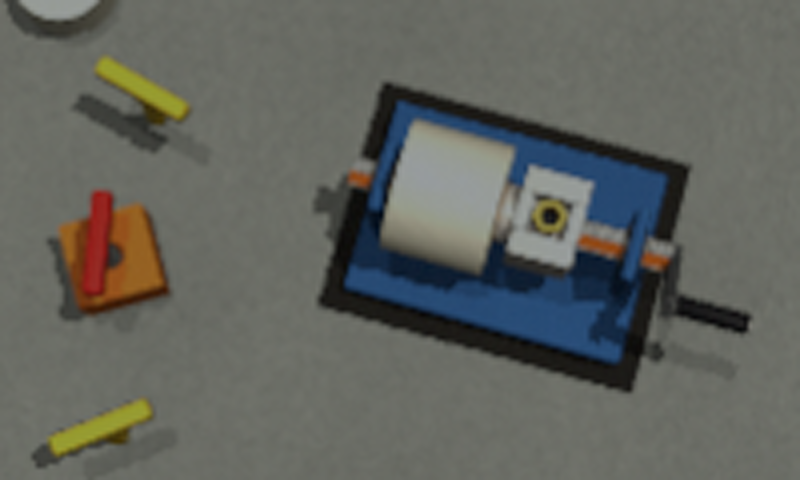

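View pics/sidec.png

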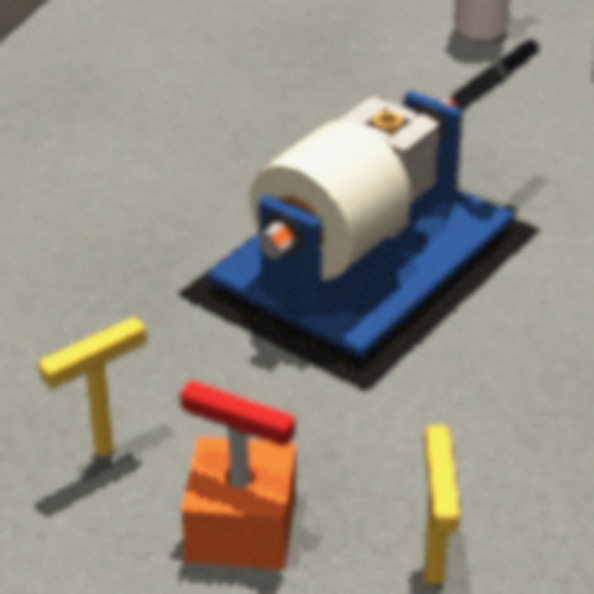

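Run:
```python
from h import *
t=cv2.imread("pics/top0.png"); hs=cv2.cvtColor(t,cv2.COLOR_BGR2HSV)
s=cv2.imread("pics/side0.png"); hs2=cv2.cvtColor(s,cv2.COLOR_BGR2HSV)
def blob(m,box,name):
    x0,y0,x1,y1=box; mm=np.zeros_like(m); mm[y0:y1,x0:x1]=m[y0:y1,x0:x1]
    n,l,st,c=cv2.connectedComponentsWithStats(mm)
    i=1+np.argmax(st[1:,4]); pts=np.argwhere(l==i)[:,::-1].astype(np.float32)
    r=cv2.minAreaRect(pts); print(name,st[i,4],c[i].round(1),r); return c[i],r,pts
red=cv2.inRange(hs,(0,150,90),(6,255,255))|cv2.inRange(hs,(174,150,90),(180,255,255))
c,r,_=blob(red,(220,230,260,275),"red top")
print(onz("top",*c,101)); 
b=[onz("top",*p,104) for p in cv2.boxPoints(r)]; print(np.round(b,1))
red2=cv2.inRange(hs2,(0,170,90),(6,255,255))|cv2.inRange(hs2,(174,150,90),(180,255,255))
c2,r2,_=blob(red2,(265,305,320,340),"red side"); print(tri(ray("top",*c),ray("side",*c2)))
blk=cv2.inRange(t,(0,0,0),(38,38,38))
c,r,_=blob(blk,(378,255,402,278),"grip top")
g2=cv2.inRange(s,(0,0,0),(45,45,45)); c2,r2,_=blob(g2,(355,205,390,235),"grip side"); print(tri(ray("top",*c),ray("side",*c2)))
print([onz("top",*p,112)for p in [c]])
yel=cv2.inRange(hs,(18,120,60),(35,255,255)); c,r,_=blob(yel,(335,230,360,255),"brass"); print(onz("top",*c,108))
w=cv2.inRange(hs,(0,0,150),(180,50,255)); c,r,p=blob(w,(333,225,362,262),"hub"); 
print(np.round([onz("top",*q,112) for q in cv2.boxPoints(r)],1), onz("top",*r[0],112))
```

```text
red top 138 [233.8 250.5] ((233.78050231933594, 250.47561645507812), (5.411145210266113, 25.509687423706055), 6.340191841125488)
[526.36019924 238.53231968 101.        ]
[[492.9 248.3 104. ]
 [560.7 242.5 104. ]
 [559.  228.1 104. ]
 [491.2 234.  104. ]]
red side 281 [291.7 324.7] ((291.0935363769531, 324.7327575683594), (34.167667388916016, 8.683496475219727), 19.29004669189453)
(array([526.85842856, 239.17524756,  96.78562895]), np.float64(0.42973293359289566))
grip top 81 [387.5 268.3] ((387.5376892089844, 268.3679504394531), (18.268951416015625, 4.258177280426025), 15.945395469665527)
grip side 55 [364.6 225.8] ((364.4400329589844, 225.92001342773438), (3.6000001430511475, 14.800000190734863), 53.13010025024414)
(array([ 488.82471033, -165.42232501,   92.80485844]), np.float64(23.43370539191537))
[array([ 474.74038059, -164.46470025,  112.        ])]
brass 39 [346.9 243.7] ((346.5, 243.5), (7.0, 7.0), 90.0)
[541.37121325 -60.39101989 108.        ]
hub 174 [347.2 243.9] ((347.0550842285156, 243.8165283203125), (15.325221061706543, 20.497482299804688), 16.699243545532227)
[[520.3 -33.2 112. ]
 [572.6 -49.5 112. ]
 [560.5 -87.9 112. ]
 [508.3 -71.3 112. ]] [540.31283683 -60.4537026  112.        ]
```

Run:
```python
from h import *
from scipy.optimize import brentq
hub=np.array([540.7,-60.4]); a=np.radians(-17.0); xh=np.array([np.cos(a),np.sin(a)]); yh=np.array([-xh[1],xh[0]])
def f(th): 
    p=onz("top",387.5,268.3,83+55*np.cos(th)); return (p[:2]-hub)@xh+55*np.sin(th)
th=brentq(f,0,1.4); p=onz("top",387.5,268.3,83+55*np.cos(th)); print(th,p,(p[:2]-hub)@yh, proj("side",p))
ax=hub+yh*((p[:2]-hub)@yh); print("axis pt",ax, "grip at top", ax)
```

```text
0.6847750534062536 [ 473.10502414 -162.50961873  125.60087398] -117.41077234591594 [375.79334684 217.14649038]
axis pt [ 506.37241234 -172.68048   ] grip at top [ 506.37241234 -172.68048   ]
```

{"fn": "carry_out", "kwargs": {"series": [{"delta_pos":[24,-57,10],"turn":[0,0,-0.127],"hand":0.6},{"delta_pos":[48,-113,20],"turn":[0,0,-0.253],"hand":0.6},{"delta_pos":[72,-170,30],"turn":[0,0,-0.38],"hand":0.6},{"delta_pos":[95,-227,40],"turn":[0,0,-0.507],"hand":0.6},{"delta_pos":[119,-283,45],"turn":[0,0,-0.633],"hand":0.6},{"delta_pos":[143,-340,45],"turn":[0,0,-0.76],"hand":0.6},{"delta_pos":[167,-397,45],"turn":[0,0,-0.887],"hand":0.6},{"delta_pos":[191,-453,45],"turn":[0,0,-1.013],"hand":0.6}], "squeeze": 10}}

```text
clock: 1.15
eef_pos: [378.2, 62.2, 250.6]
eef_rot: [3.141, 0.0, 1.778]
wrist_force: [1.4, 1.5, -0.4]
finger_gap: 56.5
```

{"fn": "carry_out", "kwargs": {"series": [{"delta_pos":[24,-57,0],"turn":[0,0,-0.127],"hand":0.6},{"delta_pos":[48,-113,0],"turn":[0,0,-0.253],"hand":0.6},{"delta_pos":[72,-170,0],"turn":[0,0,-0.38],"hand":0.6},{"delta_pos":[95,-227,0],"turn":[0,0,-0.507],"hand":0.6},{"delta_pos":[95,-227,0],"turn":[0,0,-0.507],"hand":0.6},{"delta_pos":[95,-227,0],"turn":[0,0,-0.507],"hand":0.6}]}}

```text
clock: 1.9
eef_pos: [472.6, -162.4, 250.1]
eef_rot: [-3.141, -0.0, 1.275]
wrist_force: [-0.6, -0.3, 0.2]
finger_gap: 56.1
```

Run:
```python
from h import *
import pickle
s=read_state(); print(s)
c=get_calibration("wrist"); im=camera("wrist")[:,:,::-1]; cv2.imwrite("pics/w1.png",im); pickle.dump(c,open("w1.pkl","wb"))
hub=[540.7,-60.4,112]; print(proj("wrist",hub,c), proj("wrist",[473,-162.5,125.6],c))
```

```text
{'clock': 1.9, 'joints': array([-4.04259181e-01,  1.54974708e-01,  1.59396381e+00,  1.39612235e-04,
        1.39352031e+00, -1.08894058e-01]), 'qd': array([ 0.0241285 , -0.02254686,  0.00879625,  0.00119195, -0.0005768 ,
       -0.00028445]), 'effort': array([-1.58374742e+00, -4.39787185e+01, -3.65607297e+01,  2.22491316e-02,
       -6.95789771e-03,  2.21709232e-02]), 'eef_pos': array([ 472.64929836, -162.36088075,  250.13085182]), 'eef_rot': array([-3.14074654e+00, -2.30723642e-04,  1.27540643e+00]), 'wrist_force': array([-0.55913302, -0.32428375,  0.15211457]), 'moment': array([-0.0652309 ,  0.08755789,  0.01468296]), 'finger_gap': 56.118369809710956}
[368.22003804  63.64156382] [318.79496584 228.06381973]
```

View pics/w1.png

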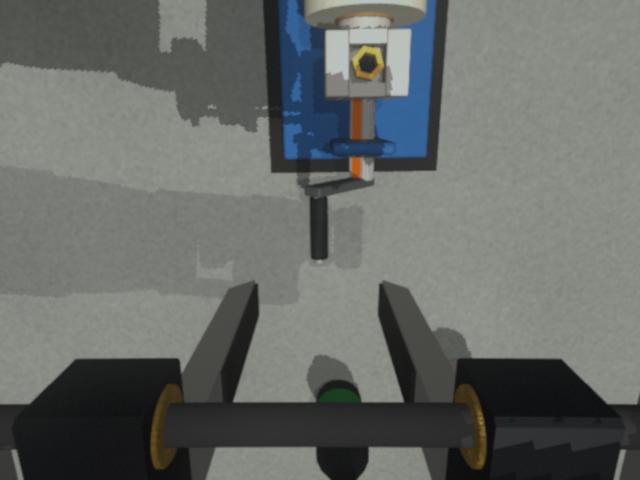

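{"fn": "carry_out", "kwargs": {"series": [{"delta_pos":[0,0,-50],"turn":[0,0,0],"hand":0.45},{"delta_pos":[0,0,-95],"turn":[0,0,0],"hand":0.45},{"delta_pos":[0,0,-125],"turn":[0,0,0],"hand":0.45},{"delta_pos":[0,0,-143],"turn":[0,0,0],"hand":0.45},{"delta_pos":[0,0,-143],"turn":[0,0,0],"hand":0.45}], "squeeze": 8}}

```text
clock: 2.58
eef_pos: [472.4, -161.5, 107.0]
eef_rot: [-3.14, -0.0, 1.277]
wrist_force: [0.7, 0.4, -0.4]
finger_gap: 42.1
```

{"fn": "carry_out", "kwargs": {"series": [{"delta_pos":[0,0,0],"turn":[0,0,0],"hand":0.1},{"delta_pos":[0,0,0],"turn":[0,0,0],"hand":0.1},{"delta_pos":[0,0,0],"turn":[0,0,0],"hand":0.1},{"delta_pos":[0,0,0],"turn":[0,0,0],"hand":0.1},{"delta_pos":[0,0,0],"turn":[0,0,0],"hand":0.1}]}}

```text
clock: 3.2
eef_pos: [473.0, -162.7, 107.6]
eef_rot: [3.141, -0.0, 1.275]
wrist_force: [-1.3, 0.9, 2.8]
finger_gap: 13.3
```

Run:
```python
from h import *
s=read_state(); print(s["eef_pos"],s["wrist_force"],s["finger_gap"])
c=get_calibration("wrist"); im=camera("wrist")[:,:,::-1]; cv2.imwrite("pics/w2.png",im)
cv2.imwrite("pics/s2.png",camera("side")[:,:,::-1])
```

```text
[ 472.95037846 -162.73759068  107.62056334] [-1.26447268  0.87166731  2.7716868 ] 13.341866525377988
```

View pics/w2.png

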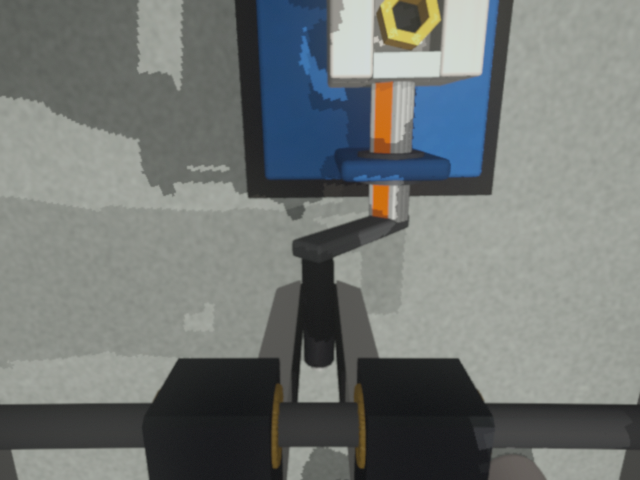

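View pics/s2.png

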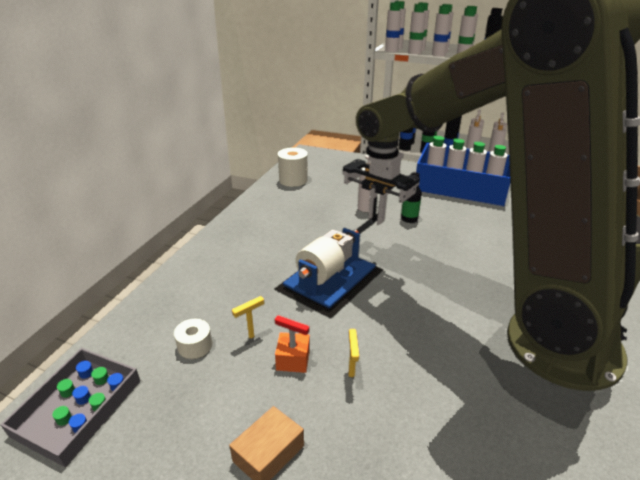

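{"fn": "carry_out", "kwargs": {"series": [{"delta_pos":[5.8,-1.8,4.3],"turn":[0,0,0],"hand":0.1},{"delta_pos":[12.8,-3.9,8.1],"turn":[0,0,0],"hand":0.1},{"delta_pos":[20.3,-6.2,10.7],"turn":[0,0,0],"hand":0.1},{"delta_pos":[27,-8.2,12],"turn":[0,0,0],"hand":0.1},{"delta_pos":[33.3,-10.2,12.4],"turn":[0,0,0],"hand":0.1},{"delta_pos":[33.3,-10.2,12.4],"turn":[0,0,0],"hand":0.1},{"delta_pos":[33.3,-10.2,12.4],"turn":[0,0,0],"hand":0.1}]}}

```text
clock: 4.18
eef_pos: [507.3, -172.8, 120.5]
eef_rot: [3.139, -0.001, 1.275]
wrist_force: [4.2, 4.3, 6.3]
finger_gap: 13.3
```

Run:
```python
from h import *
s=read_state(); print(s["eef_pos"],s["wrist_force"],s["finger_gap"])
c=get_calibration("wrist"); im=camera("wrist")[:,:,::-1]; cv2.imwrite("pics/w3.png",im)
```

```text
[ 507.2760115  -172.76884565  120.53799847] [4.2342758  4.34438803 6.26708176] 13.279688971092922
```

View pics/w3.png

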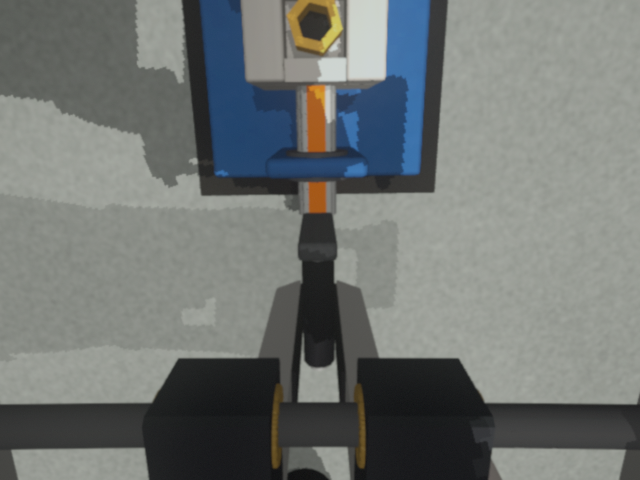

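{"fn": "carry_out", "kwargs": {"series": [{"delta_pos":[0,0,0],"turn":[0,0,0],"hand":0.4},{"delta_pos":[0,0,0],"turn":[0,0,0],"hand":0.4},{"delta_pos":[0,0,0],"turn":[0,0,0],"hand":0.4},{"delta_pos":[0,0,40],"turn":[0,0,0],"hand":0.4},{"delta_pos":[0,0,60],"turn":[0,0,0],"hand":0.4},{"delta_pos":[15,48,60],"turn":[0,0,0],"hand":0.4},{"delta_pos":[29,96,60],"turn":[0,0,0],"hand":0.4},{"delta_pos":[29,96,60],"turn":[0,0,0],"hand":0.4}]}}

```text
clock: 5.22
eef_pos: [535.7, -74.6, 179.7]
eef_rot: [-3.141, -0.0, 1.278]
wrist_force: [-0.0, 0.1, -0.5]
finger_gap: 37.4
```

{"fn": "carry_out", "kwargs": {"series": [{"delta_pos":[0,0,0],"turn":[0,0,0],"hand":0.4},{"delta_pos":[0,0,0],"turn":[0,0,0],"hand":0.4}]}}

```text
clock: 5.48
eef_pos: [535.0, -77.9, 179.8]
eef_rot: [-3.141, 0.0, 1.274]
wrist_force: [-0.1, -0.0, -0.3]
finger_gap: 37.8
```

Run:
```python
from h import *
import pickle
s=read_state(); print(s["eef_pos"],s["wrist_force"],s["finger_gap"])
c=get_calibration("wrist"); im=camera("wrist")[:,:,::-1]; cv2.imwrite("pics/w4.png",im);pickle.dump(c,open("w4.pkl","wb"))
cv2.imwrite("pics/t4.png",camera("top")[:,:,::-1])
u=proj("wrist",[540.7,-60.4,112],c); print(u)
x,y=map(int,u); crop(im,x-60,y-60,x+60,y+60,5,"pics/w4c.png")
```

```text
[535.00923535 -77.94308553 179.78186621] [-0.09664879 -0.01321214 -0.3345421 ] 37.76118799955629
[318.70582207 222.57308878]
```

View pics/w4.png

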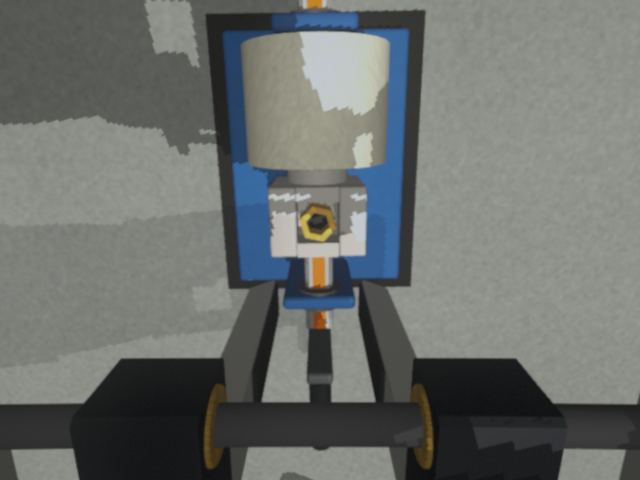

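View pics/w4c.png

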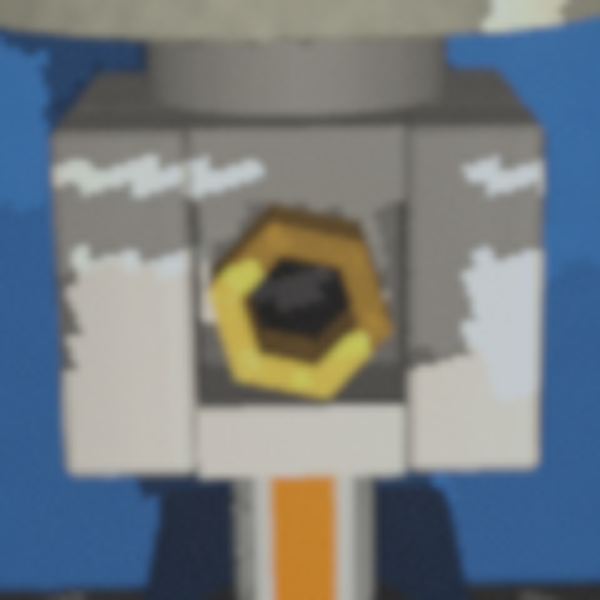

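Run:
```python
from h import *
import pickle
c=pickle.load(open("w4.pkl","rb")); im=cv2.imread("pics/w4.png"); hs=cv2.cvtColor(im,cv2.COLOR_BGR2HSV)
m=cv2.inRange(hs,(12,110,40),(38,255,255)); mm=np.zeros_like(m); mm[195:250,295:345]=m[195:250,295:345]
cn,_=cv2.findContours(mm,cv2.RETR_EXTERNAL,cv2.CHAIN_APPROX_NONE); k=max(cn,key=cv2.contourArea); h=cv2.convexHull(k)
def phase(poly,z):
    X=np.array([onz("wrist",*p,z,c)[:2] for p in poly])
    # resample boundary densely
    D=np.concatenate([np.linspace(X[i],X[(i+1)%len(X)],40,endpoint=False) for i in range(len(X))])
    M=cv2.moments((X*100).astype(np.float32).reshape(-1,1,2)); ce=np.array([M['m10'],M['m01']])/M['m00']/100
    d=D-ce; r=np.hypot(*d.T); a=np.arctan2(d[:,1],d[:,0]); o=np.argsort(a)
    g=np.linspace(-np.pi,np.pi,720,endpoint=False); rr=np.interp(g,a[o],r[o],period=2*np.pi)
    return np.degrees(np.angle((rr*np.exp(6j*g)).mean()))/6, ce, r.min(), r.max()
print("outer hull",phase(h[:,0],112))
cor=np.array([(280,207),(362,225),(390,330),(328,398),(238,380),(212,300)])/5+[258,162]; print("hand",phase(cor,112))
cor=np.array([(262,270),(286,259),(338,268),(350,305),(320,345),(258,330),(247,300)])/5+[258,162]; print("inner",phase(cor,112))
inner=cv2.inRange(im[:,:,2],0,75); q=np.zeros_like(inner); q[210:232,304:332]=inner[210:232,304:332]
crop(im,295,198,341,246,12,"pics/w4d.png")
for X in (480.,):pass
```

```text
outer hull (np.float64(-29.413791498037586), array([539.8588415 , -60.31084575]), np.float64(10.102533560931542), np.float64(12.280673452164379))
hand (np.float64(-28.68442124936767), array([540.42976462, -60.74817195]), np.float64(9.502340729491147), np.float64(12.754834924247524))
inner (np.float64(-28.007574096193352), array([540.19670953, -59.96153444]), np.float64(4.855767438941644), np.float64(6.382483193929301))
```

View pics/w4d.png

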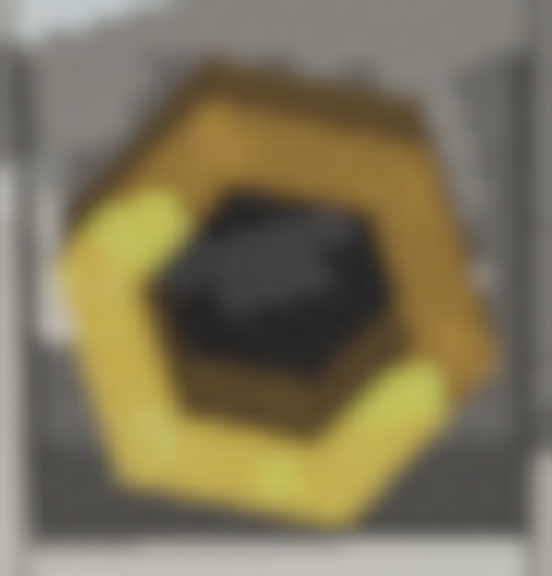

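Run:
```python
from h import *
import pickle
c=pickle.load(open("w4.pkl","rb"))
for n,C in (("outer",[(220,95),(415,135),(498,365),(345,525),(120,485),(62,262)]),("inner",[(235,190),(372,212),(408,325),(315,437),(180,408),(152,285)])):
    P=np.array(C)/12+[295,198]-0.5+0.5/12
    X=np.array([onz("wrist",*p,111,c)[:2] for p in P]); ce=X.mean(0); d=X-ce
    a=np.degrees(np.arctan2(d[:,1],d[:,0])); print(n,ce,np.hypot(*d.T).round(1),((a+30)%60-30).round(1),a.round(0))
    z=np.mean([(x[0]+1j*x[1])**6/abs(x[0]+1j*x[1])**5 for x in d]); print(np.degrees(np.angle(z))/6)
```

```text
outer [539.77606122 -61.06869927] [11.8 11.8 11.8 12.  12.4 11.4] [ 27.2 -24.1  29.3 -29.7 -28.4  29.3] [  87.   36.  -31.  -90. -148.  149.]
-29.41499028732598
inner [539.83447194 -60.93395683] [6.7 7.1 6.8 7.1 7.3 6.6] [-28.3  29.7 -23.7  29.2  29.2 -28.6] [  92.   30.  -24.  -91. -151.  151.]
-28.83836399148538
```

View pics/t4.png

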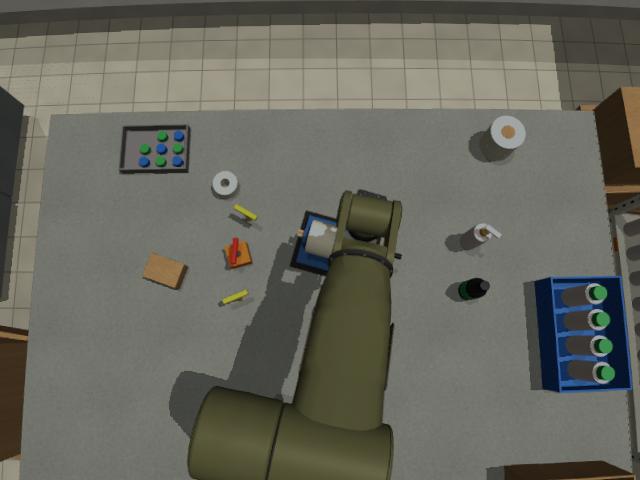

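Run:
```python
from h import *
import pickle
c=pickle.load(open("w1.pkl","rb")); im=cv2.imread("pics/w1.png")
crop(im,340,35,396,95,10,"pics/w1d.png")
c4=pickle.load(open("w4.pkl","rb"))
```

```text
(no output)
```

View pics/w1d.png

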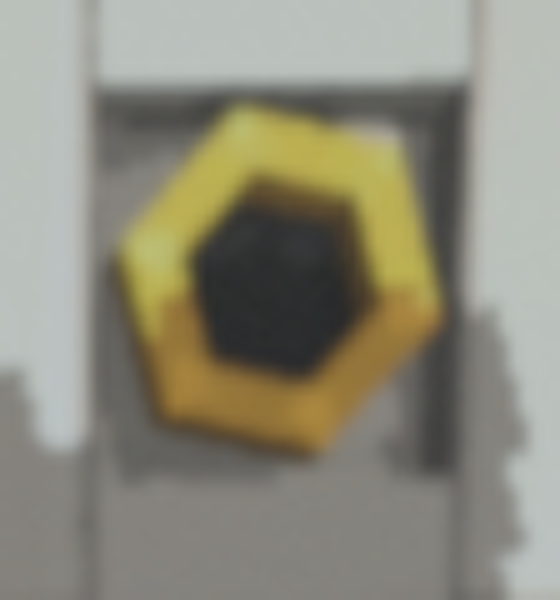

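Run:
```python
from h import *
import pickle
c1=pickle.load(open("w1.pkl","rb"));c4=pickle.load(open("w4.pkl","rb"))
A={}
for n,C,f,o in (("o1",[(242,105),(398,150),(440,310),(320,455),(165,415),(122,250)],10,(340,35)),("i1",[(258,178),(350,200),(376,290),(300,378),(212,355),(190,262)],10,(340,35)),
 ("o4",[(220,95),(415,135),(498,365),(345,525),(120,485),(62,262)],12,(295,198)),("i4",[(235,190),(372,212),(408,325),(315,437),(180,408),(152,285)],12,(295,198))):
    P=np.array(C)/f+o-0.5+0.5/f; c=c1 if n[1]=="1" else c4
    A[n]=P
    for z in (104,112):
        X=np.array([onz("wrist",*p,z,c)[:2] for p in P]); ce=X.mean(0); d=X-ce
        w=d[:,0]+1j*d[:,1]; print(n,z,ce.round(2),np.hypot(*d.T).mean().round(2),(np.degrees(np.angle((w**6).mean()))/6).round(1))
for k in "oi":
    print(k,tri(ray("wrist",*A[k+"1"].mean(0),c1),ray("wrist",*A[k+"4"].mean(0),c4)))
```

```text
o1 104 [541.58 -59.07] 12.02 -29.4
o1 112 [540.46 -59.72] 11.73 -29.4
i1 104 [541.65 -58.78] 6.97 -29.1
i1 112 [540.53 -59.43] 6.79 -29.1
o4 104 [539.25 -62.76] 12.21 -29.4
o4 112 [539.85 -60.83] 11.83 -29.4
i4 104 [539.31 -62.62] 7.14 -29.1
i4 112 [539.91 -60.69] 6.92 -29.1
o (array([540.08000257, -59.93635934, 115.24588381]), np.float64(0.0974156599263817))
i (array([540.11484324, -59.75294241, 115.5875501 ]), np.float64(0.1762233847636605))
```

{"fn": "carry_out", "kwargs": {"series": [{"delta_pos":[-1,32,15],"turn":[0,0,0.178],"hand":0.45},{"delta_pos":[-2,63,30],"turn":[0,0,0.355],"hand":0.45},{"delta_pos":[-3,95,40],"turn":[0,0,0.533],"hand":0.45},{"delta_pos":[-4,127,40],"turn":[0,0,0.71],"hand":0.45},{"delta_pos":[-4,158,40],"turn":[0,0,0.888],"hand":0.45},{"delta_pos":[-5,190,40],"turn":[0,0,1.065],"hand":0.45},{"delta_pos":[-6,222,40],"turn":[0,0,1.243],"hand":0.45},{"delta_pos":[-7,253,40],"turn":[0,0,1.42],"hand":0.45}]}}

```text
clock: 6.58
eef_pos: [528.3, 176.5, 219.9]
eef_rot: [-3.142, 0.0, 2.7]
wrist_force: [-0.5, -0.6, -0.1]
finger_gap: 41.9
```

{"fn": "carry_out", "kwargs": {"series": [{"delta_pos":[-1,32,0],"turn":[0,0,0.178],"hand":0.45},{"delta_pos":[-1.5,64,0],"turn":[0,0,0.355],"hand":0.45},{"delta_pos":[-1.5,64,0],"turn":[0,0,0.355],"hand":0.45},{"delta_pos":[-1.5,64,0],"turn":[0,0,0.355],"hand":0.45}]}}

```text
clock: 7.08
eef_pos: [526.9, 239.2, 219.8]
eef_rot: [-3.141, -0.0, 3.047]
wrist_force: [-1.4, -0.1, -1.3]
finger_gap: 42.3
```

Run:
```python
from h import *
import pickle
s=read_state(); print(s["joints"],s["eef_pos"],s["eef_rot"],s["wrist_force"],s["moment"],s["finger_gap"])
c=get_calibration("wrist"); im=camera("wrist")[:,:,::-1].copy(); cv2.imwrite("pics/w5.png",im);pickle.dump(c,open("w5.pkl","wb"))
hs=cv2.cvtColor(im,cv2.COLOR_BGR2HSV)
red=cv2.inRange(hs,(0,150,60),(6,255,255))|cv2.inRange(hs,(174,150,60),(180,255,255))
n,l,st,ce=cv2.connectedComponentsWithStats(red); i=1+np.argmax(st[1:,4]); print(st[i],ce[i])
r=cv2.minAreaRect(np.argwhere(l==i)[:,::-1].astype(np.float32)); print(r)
X=np.array([onz("wrist",*p,104,c) for p in cv2.boxPoints(r)]); print(X.round(1)); print(onz("wrist",*r[0],104,c),onz("wrist",*r[0],100,c))
```

```text
[ 3.62873010e-01  3.53861819e-01  1.41628625e+00 -1.46323766e-04
  1.37165400e+00 -1.11304681e+00] [526.89354292 239.16219948 219.77203677] [-3.14137145e+00 -1.24473289e-04  3.04674509e+00] [-1.44694326 -0.1206149  -1.27750455] [ 0.00160507 -0.0013053   0.03087218] 42.33913024329173
[ 311  186   19   90 1509] [320.19416832 230.23724321]
((320.0, 230.5), (89.0, 18.0), 90.0)
[[490.9 236.  104. ]
 [492.1 248.9 104. ]
 [560.3 243.  104. ]
 [559.  229.2 104. ]]
[524.52347524 239.37859248 104.        ] [525.60326453 239.29482196 100.        ]
```

View pics/w5.png

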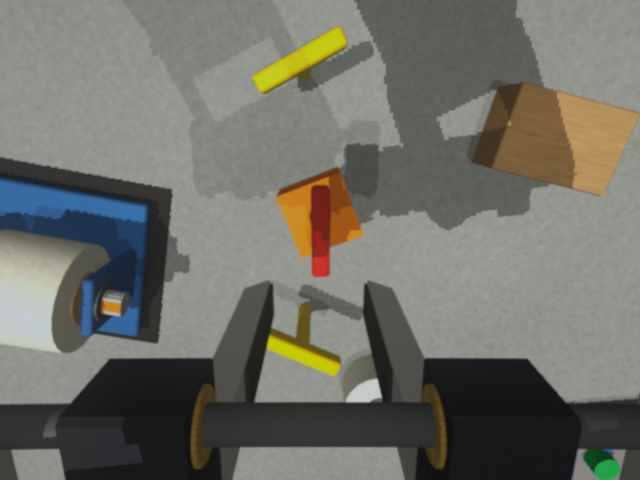

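{"fn": "carry_out", "kwargs": {"series": [{"delta_pos":[-0.9,0,-50],"turn":[0,0,0],"hand":0.45},{"delta_pos":[-0.9,0,-95],"turn":[0,0,0],"hand":0.45},{"delta_pos":[-0.9,0,-125],"turn":[0,0,0],"hand":0.45},{"delta_pos":[-0.9,0,-143],"turn":[0,0,0],"hand":0.45},{"delta_pos":[-0.9,0,-143],"turn":[0,0,0],"hand":0.3},{"delta_pos":[-0.9,0,-143],"turn":[0,0,0],"hand":0.1},{"delta_pos":[-0.9,0,-143],"turn":[0,0,0],"hand":0.1},{"delta_pos":[-0.9,0,-143],"turn":[0,0,0],"hand":0.1}], "squeeze": 50}}

```text
clock: 8.12
eef_pos: [526.3, 240.1, 77.8]
eef_rot: [3.141, 0.001, 3.05]
wrist_force: [-0.5, -0.4, 4.0]
finger_gap: 13.4
```

{"fn": "carry_out", "kwargs": {"series": [{"delta_pos":[0,0,0],"turn":[0,0,0],"hand":0.1},{"delta_pos":[0,0,0],"turn":[0,0,0],"hand":0.1}]}}

```text
clock: 8.38
eef_pos: [526.2, 240.1, 77.5]
eef_rot: [3.141, 0.001, 3.05]
wrist_force: [-0.5, -1.8, 6.1]
finger_gap: 13.7
```

Run:
```python
from h import *
s=read_state(); print(s["eef_pos"],s["eef_rot"],s["wrist_force"],s["moment"],s["finger_gap"])
c=get_calibration("wrist"); im=camera("wrist")[:,:,::-1].copy(); cv2.imwrite("pics/w6.png",im)
```

```text
[526.24482253 240.08805047  77.54460139] [3.14126027e+00 1.22297278e-03 3.04984510e+00] [-0.51418822 -1.81831295  6.05798397] [-0.33026407 -0.01479115 -0.02710602] 13.708671572884263
```

View pics/w6.png

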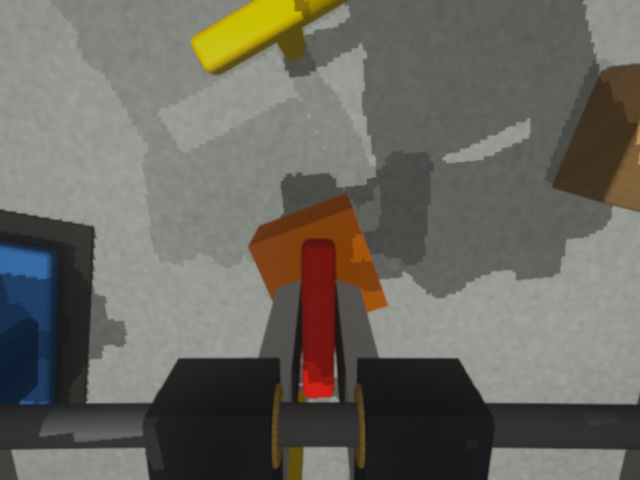

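{"fn": "carry_out", "kwargs": {"series": [{"delta_pos":[0,0,20],"turn":[0,0,0],"hand":0.1},{"delta_pos":[0,0,60],"turn":[0,0,0],"hand":0.1},{"delta_pos":[0,0,110],"turn":[0,0,0],"hand":0.1},{"delta_pos":[0,0,142],"turn":[0,0,0],"hand":0.1},{"delta_pos":[2,-40,142],"turn":[0,0,-0.06],"hand":0.1},{"delta_pos":[4,-85,142],"turn":[0,0,-0.12],"hand":0.1},{"delta_pos":[6,-130,142],"turn":[0,0,-0.18],"hand":0.1},{"delta_pos":[8,-175,142],"turn":[0,0,-0.24],"hand":0.1}]}}

```text
clock: 9.43
eef_pos: [533.5, 63.7, 218.6]
eef_rot: [-3.142, -0.001, 2.808]
wrist_force: [0.8, -0.1, -1.4]
finger_gap: 13.6
```

{"fn": "carry_out", "kwargs": {"series": [{"delta_pos":[2,-40,0],"turn":[0,0,-0.06],"hand":0.1},{"delta_pos":[4,-80,0],"turn":[0,0,-0.12],"hand":0.1},{"delta_pos":[5,-110,0],"turn":[0,0,-0.16],"hand":0.1},{"delta_pos":[5.9,-125.1,0],"turn":[0,0,-0.18],"hand":0.1},{"delta_pos":[5.9,-125.1,0],"turn":[0,0,-0.18],"hand":0.1},{"delta_pos":[5.9,-125.1,0],"turn":[0,0,-0.18],"hand":0.1},{"delta_pos":[5.9,-125.1,0],"turn":[0,0,-0.18],"hand":0.1}]}}

```text
clock: 10.3
eef_pos: [539.8, -59.1, 218.8]
eef_rot: [3.142, -0.0, 2.631]
wrist_force: [0.2, -1.0, -0.9]
finger_gap: 13.6
```

Run:
```python
from h import *
import pickle
s=read_state(); print(s["joints"],s["eef_pos"],s["eef_rot"],s["wrist_force"],s["moment"],s["finger_gap"])
c=get_calibration("wrist"); im=camera("wrist")[:,:,::-1].copy(); cv2.imwrite("pics/w7.png",im); pickle.dump(c,open("w7.pkl","wb"))
im2=camera("side")[:,:,::-1].copy(); cv2.imwrite("pics/s7.png",im2)
e=s["eef_pos"]; print(proj("side",e+[0,0,19-86]),proj("wrist",e+[0,0,19-86],c),proj("side",[540.1,-60.1,113]))
crop(im2,290,150,410,270,5,"pics/s7c.png")
```

```text
[-1.76616115e-01  2.74016548e-01  1.52268869e+00  1.04344963e-04
  1.34491374e+00 -1.23711507e+00] [539.75758356 -59.12732193 218.84154589] [ 3.14150519e+00 -5.81836645e-05  2.63127192e+00] [ 0.15498108 -1.02302765 -0.92117221] [-0.02537277  0.01916434  0.01235082] 13.585604030143973
[337.45491468 222.76612495] [320.38412657 253.35703908] [336.97229651 236.59152619]
```

View pics/w7.png

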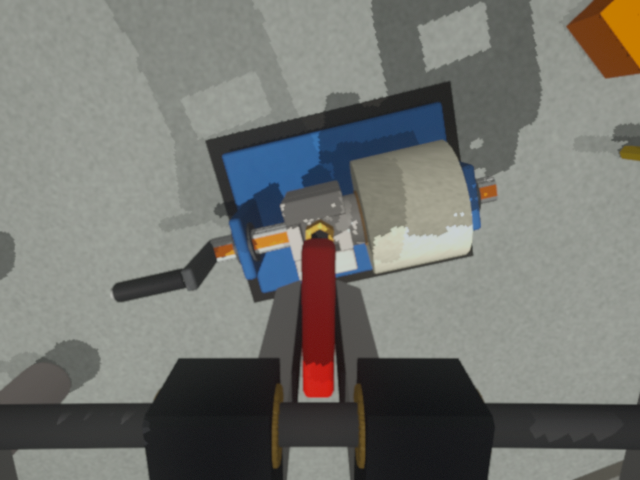

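View pics/s7c.png

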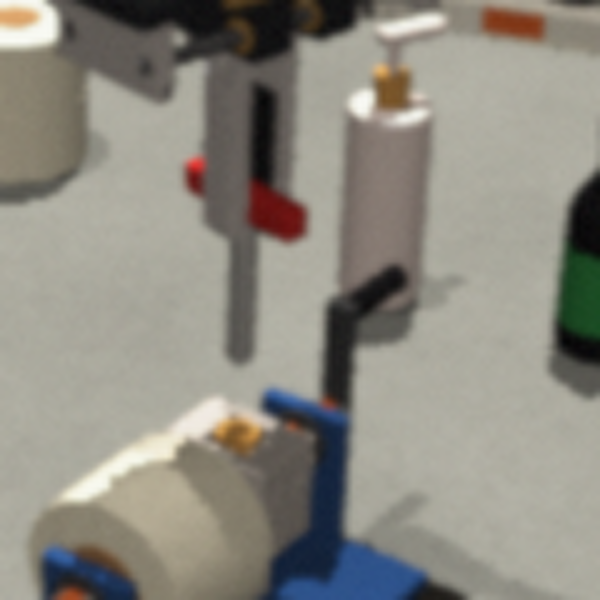

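Run:
```python
from h import *
import pickle
c=pickle.load(open("w7.pkl","rb")); im=cv2.imread("pics/w7.png")
for X in ([540.1,-60.1,114],[539.76,-59.13,114],[539.76,-59.13,245]): print(proj("wrist",X,c))
crop(im,280,190,360,270,7,"pics/w7c.png")
```

```text
[319.14593368 237.81256018]
[320.09477464 236.78277467]
[321.61476269 324.33458263]
```

View pics/w7c.png

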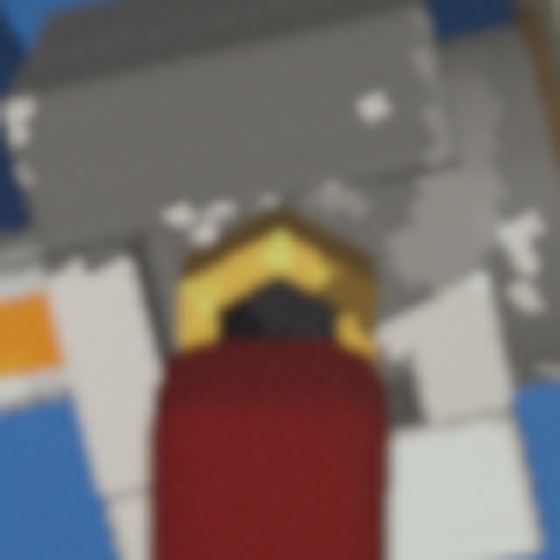

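{"fn": "carry_out", "kwargs": {"series": [{"delta_pos":[0,0,-15],"turn":[0,0,0],"hand":0.1},{"delta_pos":[0,0,-27],"turn":[0,0,0],"hand":0.1},{"delta_pos":[0,0,-33],"turn":[0,0,0],"hand":0.1},{"delta_pos":[0,0,-33],"turn":[0,0,0],"hand":0.1},{"delta_pos":[0,0,-33],"turn":[0,0,0],"hand":0.1}]}}

```text
clock: 11.02
eef_pos: [539.9, -60.1, 186.2]
eef_rot: [3.141, 0.0, 2.63]
wrist_force: [1.3, 0.6, -0.7]
finger_gap: 13.6
```

Run:
```python
from h import *
s=read_state(); print(s["eef_pos"],s["eef_rot"],s["wrist_force"],s["moment"],s["finger_gap"])
im2=camera("side")[:,:,::-1].copy(); cv2.imwrite("pics/s8.png",im2)
c=get_calibration("wrist"); im=camera("wrist")[:,:,::-1].copy(); cv2.imwrite("pics/w8.png",im)
e=s["eef_pos"]; print(proj("side",e+[0,0,-67.5]))
a=cv2.resize(im2[200:260,300:380],None,fx=5,fy=5,interpolation=2); b=cv2.resize(im[150:270,240:400],None,fx=2.5,fy=2.5,interpolation=2)
cv2.imwrite("pics/sw8.png",np.hstack([a,b]))
```

```text
[539.8951533  -60.11918997 186.15372593] [3.14144627e+00 4.68429711e-04 2.62974773e+00] [ 1.28240809  0.59523381 -0.68481273] [-0.00059303  0.00096724 -0.00769278] 13.574468751458024
[337.1253828  234.59340259]
```

View pics/sw8.png

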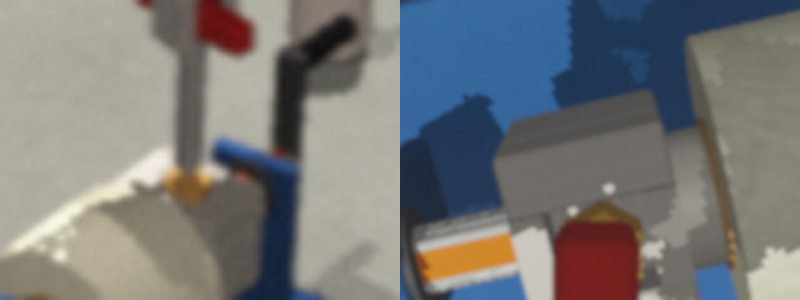

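{"fn": "carry_out", "kwargs": {"series": [{"delta_pos":[0,0,-2],"turn":[0,0,0],"hand":0.1},{"delta_pos":[0,0,-4],"turn":[0,0,0],"hand":0.1},{"delta_pos":[0,0,-6],"turn":[0,0,0],"hand":0.1},{"delta_pos":[0,0,-6],"turn":[0,0,0],"hand":0.1}]}}

```text
clock: 11.62
eef_pos: [539.6, -59.8, 179.6]
eef_rot: [3.141, -0.001, 2.63]
wrist_force: [0.2, 2.2, -2.9]
finger_gap: 13.7
```

{"fn": "carry_out", "kwargs": {"series": [{"delta_pos":[0,0,-1.5],"turn":[0,0,0],"hand":0.1},{"delta_pos":[0,0,-1.5],"turn":[0,0,0],"hand":0.1}]}}

```text
clock: 11.88
eef_pos: [539.8, -60.0, 178.5]
eef_rot: [3.141, 0.0, 2.63]
wrist_force: [-0.8, 1.6, 1.7]
finger_gap: 13.9
```

{"fn": "carry_out", "kwargs": {"series": [{"delta_pos":[0,0,-1],"turn":[0,0,0],"hand":0.1},{"delta_pos":[0,0,-1],"turn":[0,0,0],"hand":0.1}]}}

```text
clock: 12.12
eef_pos: [539.6, -59.9, 177.1]
eef_rot: [3.141, -0.0, 2.63]
wrist_force: [0.3, 4.1, -0.6]
finger_gap: 13.3
```

{"fn": "carry_out", "kwargs": {"series": [{"delta_pos":[0,0,-1],"turn":[0,0,0],"hand":0.1},{"delta_pos":[0,0,-1],"turn":[0,0,0],"hand":0.1}]}}

```text
clock: 12.38
eef_pos: [539.7, -59.9, 176.2]
eef_rot: [3.141, -0.0, 2.63]
wrist_force: [-0.7, 4.2, 0.1]
finger_gap: 14.0
```

{"fn": "carry_out", "kwargs": {"series": [{"delta_pos":[0,0.5,-1],"turn":[0,0,0],"hand":0.1},{"delta_pos":[0,0.5,-2],"turn":[0,0,0],"hand":0.1},{"delta_pos":[0,0.5,-2],"turn":[0,0,0],"hand":0.1}]}}

```text
clock: 12.75
eef_pos: [539.7, -59.6, 174.2]
eef_rot: [-3.142, -0.0, 2.63]
wrist_force: [-1.0, 3.0, -0.1]
finger_gap: 13.4
```

{"fn": "carry_out", "kwargs": {"series": [{"delta_pos":[0,0,-1],"turn":[0,0,0],"hand":0.1},{"delta_pos":[0,0,-1],"turn":[0,0,0],"hand":0.1}]}}

```text
clock: 13.0
eef_pos: [539.7, -59.5, 173.3]
eef_rot: [-3.142, -0.0, 2.63]
wrist_force: [-0.0, 2.4, -0.3]
finger_gap: 13.6
```

{"fn": "carry_out", "kwargs": {"series": [{"delta_pos":[0,0.3,-1],"turn":[0,0,0],"hand":0.1},{"delta_pos":[0,0.3,-1.5],"turn":[0,0,0],"hand":0.1},{"delta_pos":[0,0.3,-1.5],"turn":[0,0,0],"hand":0.1}]}}

```text
clock: 13.38
eef_pos: [539.7, -59.3, 171.8]
eef_rot: [-3.141, -0.0, 2.63]
wrist_force: [-0.5, 2.9, -0.5]
finger_gap: 13.5
```

{"fn": "carry_out", "kwargs": {"series": [{"delta_pos":[0,0,-1],"turn":[0,0,0],"hand":0.1},{"delta_pos":[0,0,-1],"turn":[0,0,0],"hand":0.1}]}}

```text
clock: 13.62
eef_pos: [539.7, -59.3, 170.8]
eef_rot: [-3.142, -0.0, 2.63]
wrist_force: [-0.3, 2.8, -0.5]
finger_gap: 13.3
```

Run:
```python
from h import *
s=read_state(); print(s["eef_pos"],s["wrist_force"],s["moment"])
im2=camera("side")[:,:,::-1].copy(); cv2.imwrite("pics/s9.png",im2)
crop(im2,290,180,390,270,6,"pics/s9c.png")
```

```text
[539.71818638 -59.25346555 170.7691068 ] [-0.28469764  2.81645952 -0.49767432] [0.71392905 0.13297363 0.01836515]
```

View pics/s9c.png

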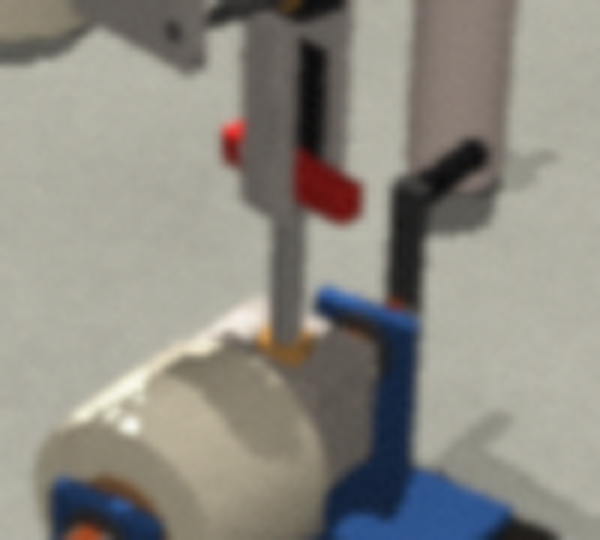

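{"fn": "carry_out", "kwargs": {"series": [{"delta_pos":[0,0.5,-1],"turn":[0,0,0],"hand":0.1},{"delta_pos":[0,0.5,-1],"turn":[0,0,0],"hand":0.1}]}}

```text
clock: 13.92
eef_pos: [539.8, -58.9, 169.9]
eef_rot: [-3.141, 0.0, 2.63]
wrist_force: [-1.1, 1.2, -0.3]
finger_gap: 13.7
```

{"fn": "carry_out", "kwargs": {"series": [{"delta_pos":[0,0.3,-1],"turn":[0,0,0],"hand":0.1},{"delta_pos":[0,0.3,-1],"turn":[0,0,0],"hand":0.1}]}}

```text
clock: 14.18
eef_pos: [539.9, -58.6, 169.2]
eef_rot: [-3.142, 0.001, 2.63]
wrist_force: [-1.6, 0.8, 5.5]
finger_gap: 13.7
```

{"fn": "carry_out", "kwargs": {"series": [{"delta_pos":[0,0,-0.7],"turn":[0,0,0],"hand":0.1},{"delta_pos":[0,0,-0.7],"turn":[0,0,0],"hand":0.1}]}}

```text
clock: 14.42
eef_pos: [540.0, -58.6, 168.6]
eef_rot: [3.141, 0.001, 2.63]
wrist_force: [-2.1, -0.3, 6.7]
finger_gap: 13.4
```

{"fn": "carry_out", "kwargs": {"series": [{"delta_pos":[0,0,0.3],"turn":[0,0,-0.07],"hand":0.1},{"delta_pos":[0,0,0.2],"turn":[0,0,-0.14],"hand":0.1},{"delta_pos":[0,0,0.2],"turn":[0,0,-0.21],"hand":0.1},{"delta_pos":[0,0,0.1],"turn":[0,0,-0.28],"hand":0.1},{"delta_pos":[0,0,0],"turn":[0,0,-0.35],"hand":0.1},{"delta_pos":[0,0,0],"turn":[0,0,-0.42],"hand":0.1},{"delta_pos":[0,0,-0.1],"turn":[0,0,-0.5],"hand":0.1},{"delta_pos":[0,0,-0.1],"turn":[0,0,-0.5],"hand":0.1}]}}

```text
clock: 15.42
eef_pos: [540.0, -58.4, 168.4]
eef_rot: [3.141, 0.0, 2.129]
wrist_force: [-0.8, 1.0, 5.6]
finger_gap: 13.5
```

```bash
cat > st.py <<'E'
from h import *
s=read_state(); print(s["clock"],s["eef_pos"].round(2),s["eef_rot"].round(4),s["wrist_force"].round(1),s["moment"].round(3),s["effort"][5].round(3))
E
python3 st.py
```

```text
15.425 [539.95 -58.38 168.43] [3.1409e+00 4.0000e-04 2.1286e+00] [-0.8  1.   5.6] [ 0.372  0.363 -0.036] 0.721
```

{"fn": "carry_out", "kwargs": {"series": [{"delta_pos":[0,0,0],"turn":[0,0,-0.06],"hand":0.1},{"delta_pos":[0,0,-0.1],"turn":[0,0,-0.12],"hand":0.1},{"delta_pos":[0,0,-0.1],"turn":[0,0,-0.12],"hand":0.1}]}}

```text
clock: 15.8
eef_pos: [540.0, -58.4, 168.3]
eef_rot: [3.141, 0.0, 2.009]
wrist_force: [-1.2, 1.4, 4.4]
finger_gap: 13.6
```

```bash
python3 st.py
```

```text
15.8 [540.   -58.37 168.34] [3.1407e+00 3.0000e-04 2.0089e+00] [-1.2  1.4  4.4] [0.393 0.304 0.028] 0.548
```

{"fn": "carry_out", "kwargs": {"series": [{"delta_pos":[0,0,0],"turn":[0,0,-0.05],"hand":0.1},{"delta_pos":[0,0,-0.1],"turn":[0,0,-0.1],"hand":0.1},{"delta_pos":[0,0,-0.1],"turn":[0,0,-0.1],"hand":0.1}]}}

```text
clock: 16.18
eef_pos: [540.0, -58.3, 168.2]
eef_rot: [3.141, 0.0, 1.909]
wrist_force: [-1.5, 2.3, 5.5]
finger_gap: 13.2
```

```bash
python3 st.py
```

```text
16.175 [540.   -58.33 168.25] [3.1406e+00 2.0000e-04 1.9091e+00] [-1.5  2.3  5.5] [0.483 0.313 0.026] 0.461
```

{"fn": "carry_out", "kwargs": {"series": [{"delta_pos":[0,0,0],"turn":[0,0,-0.04],"hand":0.1},{"delta_pos":[0,0,-0.1],"turn":[0,0,-0.08],"hand":0.1},{"delta_pos":[0,0,-0.1],"turn":[0,0,-0.08],"hand":0.1}]}}

```text
clock: 16.55
eef_pos: [540.0, -58.3, 168.1]
eef_rot: [3.141, 0.0, 1.829]
wrist_force: [-0.2, 2.2, 5.9]
finger_gap: 13.4
```

```bash
python3 st.py
```

```text
16.55 [540.04 -58.33 168.15] [3.1405e+00 1.0000e-04 1.8292e+00] [-0.2  2.2  5.9] [0.54 0.23 0.04] 0.373
```

{"fn": "carry_out", "kwargs": {"series": [{"delta_pos":[0,0,0],"turn":[0,0,-0.04],"hand":0.1},{"delta_pos":[0,0,-0.1],"turn":[0,0,-0.08],"hand":0.1},{"delta_pos":[0,0,-0.1],"turn":[0,0,-0.08],"hand":0.1}]}}

```text
clock: 16.92
eef_pos: [540.0, -58.3, 168.1]
eef_rot: [3.14, -0.0, 1.749]
wrist_force: [-0.2, 3.2, 5.6]
finger_gap: 13.3
```

```bash
python3 st.py
```

```text
16.925 [540.05 -58.31 168.06] [ 3.1405 -0.      1.7492] [-0.2  3.2  5.6] [0.554 0.228 0.029] 0.373
```

{"fn": "carry_out", "kwargs": {"series": [{"delta_pos":[0,0.2,0],"turn":[0,0,-0.04],"hand":0.1},{"delta_pos":[0,0.3,-0.1],"turn":[0,0,-0.08],"hand":0.1},{"delta_pos":[0,0.3,-0.1],"turn":[0,0,-0.08],"hand":0.1}]}}

```text
clock: 17.3
eef_pos: [540.1, -58.1, 168.0]
eef_rot: [3.14, 0.0, 1.669]
wrist_force: [-0.8, 1.7, 5.5]
finger_gap: 13.3
```

```bash
python3 st.py
```

```text
17.3 [540.08 -58.07 168.  ] [3.1404e+00 1.0000e-04 1.6693e+00] [-0.8  1.7  5.5] [ 0.423  0.181 -0.025] 0.375
```

{"fn": "carry_out", "kwargs": {"series": [{"delta_pos":[0,0,0],"turn":[0,0,-0.04],"hand":0.1},{"delta_pos":[0,0,-0.1],"turn":[0,0,-0.08],"hand":0.1},{"delta_pos":[0,0,-0.1],"turn":[0,0,-0.08],"hand":0.1}]}}

```text
clock: 17.68
eef_pos: [540.1, -58.1, 167.9]
eef_rot: [3.14, -0.0, 1.589]
wrist_force: [-0.7, 1.6, 6.4]
finger_gap: 13.9
```

```bash
python3 st.py
```

```text
17.675 [540.09 -58.07 167.87] [ 3.1404e+00 -1.0000e-04  1.5893e+00] [-0.7  1.6  6.4] [0.393 0.202 0.058] 0.373
```

{"fn": "carry_out", "kwargs": {"series": [{"delta_pos":[0,0.1,0],"turn":[0,0,-0.04],"hand":0.1},{"delta_pos":[0,0.1,-0.1],"turn":[0,0,-0.08],"hand":0.1},{"delta_pos":[0,0.1,-0.1],"turn":[0,0,-0.08],"hand":0.1}]}}

```text
clock: 18.05
eef_pos: [540.1, -58.0, 167.8]
eef_rot: [3.14, -0.0, 1.509]
wrist_force: [0.3, 2.4, 5.8]
finger_gap: 13.5
```

```bash
python3 st.py
```

```text
18.05 [540.12 -57.99 167.81] [ 3.1403e+00 -1.0000e-04  1.5092e+00] [0.3 2.4 5.8] [0.354 0.134 0.041] 0.373
```

{"fn": "carry_out", "kwargs": {"series": [{"delta_pos":[0,0,0],"turn":[0,0,-0.04],"hand":0.1},{"delta_pos":[0,0,0],"turn":[0,0,-0.08],"hand":0.1},{"delta_pos":[0,0,0],"turn":[0,0,-0.08],"hand":0.1}]}}

```text
clock: 18.42
eef_pos: [540.2, -58.0, 167.8]
eef_rot: [3.14, -0.0, 1.429]
wrist_force: [1.4, 1.6, 4.6]
finger_gap: 13.5
```

```bash
python3 st.py
```

```text
18.425 [540.16 -57.97 167.81] [ 3.1402e+00 -2.0000e-04  1.4293e+00] [1.4 1.6 4.6] [ 0.416  0.079 -0.003] 0.373
```

Turned 1.20 rad and still running free. Continuing in small steps.

{"fn": "carry_out", "kwargs": {"series": [{"delta_pos":[0,0,0],"turn":[0,0,-0.04],"hand":0.1},{"delta_pos":[0,0,-0.1],"turn":[0,0,-0.08],"hand":0.1},{"delta_pos":[0,0,-0.1],"turn":[0,0,-0.08],"hand":0.1}]}}

```text
clock: 18.8
eef_pos: [540.2, -58.0, 167.7]
eef_rot: [3.14, -0.0, 1.349]
wrist_force: [-0.2, 1.5, 6.1]
finger_gap: 13.7
```

```bash
python3 st.py
```

```text
18.8 [540.2  -57.98 167.73] [ 3.1401e+00 -4.0000e-04  1.3492e+00] [-0.2  1.5  6.1] [0.483 0.039 0.074] 0.373
```

{"fn": "carry_out", "kwargs": {"series": [{"delta_pos":[0,0,0],"turn":[0,0,-0.04],"hand":0.1},{"delta_pos":[0,0,-0.1],"turn":[0,0,-0.08],"hand":0.1},{"delta_pos":[0,0,-0.1],"turn":[0,0,-0.08],"hand":0.1}]}}

```text
clock: 19.18
eef_pos: [540.3, -57.9, 167.7]
eef_rot: [3.14, -0.001, 1.269]
wrist_force: [-0.0, 2.6, 5.6]
finger_gap: 13.5
```

```bash
python3 st.py
python3 - <<'E'
from h import *
c=get_calibration("wrist"); im=camera("wrist")[:,:,::-1].copy(); cv2.imwrite("pics/w10.png",im)
cv2.imwrite("pics/s10.png",cv2.resize(camera("side")[180:270,290:390,::-1],None,fx=6,fy=6,interpolation=2))
E
```

```text
19.175 [540.28 -57.93 167.66] [ 3.1399e+00 -6.0000e-04  1.2692e+00] [-0.   2.6  5.6] [ 0.422 -0.103  0.054] 0.399
```

View pics/w10.png

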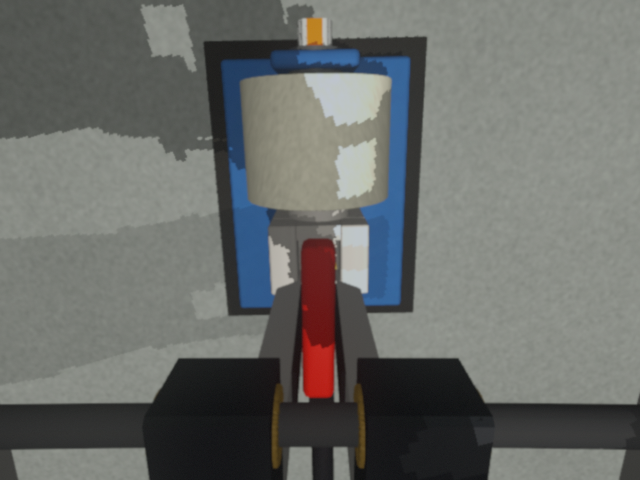

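View pics/s10.png

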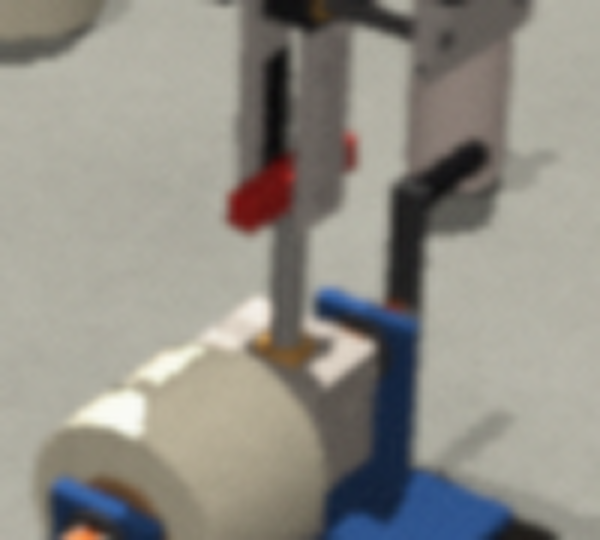

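{"fn": "carry_out", "kwargs": {"series": [{"delta_pos":[0,0.1,0],"turn":[0,0,-0.03],"hand":0.1},{"delta_pos":[0,0.1,-0.1],"turn":[0,0,-0.06],"hand":0.1},{"delta_pos":[0,0.1,-0.1],"turn":[0,0,-0.06],"hand":0.1}]}}

```text
clock: 19.65
eef_pos: [540.3, -57.9, 167.6]
eef_rot: [3.14, -0.001, 1.21]
wrist_force: [0.8, 1.9, 6.5]
finger_gap: 13.7
```

```bash
python3 st.py
```

```text
19.65 [540.32 -57.87 167.62] [ 3.1398e+00 -6.0000e-04  1.2096e+00] [0.8 1.9 6.5] [ 0.388 -0.093  0.183] 0.402
```

{"fn": "carry_out", "kwargs": {"series": [{"delta_pos":[0,0,0],"turn":[0,0,-0.03],"hand":0.1},{"delta_pos":[0,0,-0.1],"turn":[0,0,-0.06],"hand":0.1},{"delta_pos":[0,0,-0.1],"turn":[0,0,-0.06],"hand":0.1}]}}

```text
clock: 20.02
eef_pos: [540.4, -57.9, 167.6]
eef_rot: [3.14, -0.001, 1.15]
wrist_force: [0.8, 2.6, 5.4]
finger_gap: 13.8
```

```bash
python3 st.py
```

```text
20.025 [540.38 -57.88 167.59] [ 3.1397e+00 -8.0000e-04  1.1497e+00] [0.8 2.6 5.4] [ 0.429 -0.088  0.218] 0.48
```

{"fn": "carry_out", "kwargs": {"series": [{"delta_pos":[0,0.1,0],"turn":[0,0,-0.03],"hand":0.1},{"delta_pos":[0,0.1,0],"turn":[0,0,-0.06],"hand":0.1},{"delta_pos":[0,0.1,0],"turn":[0,0,-0.06],"hand":0.1}]}}

```text
clock: 20.4
eef_pos: [540.4, -57.8, 167.6]
eef_rot: [3.14, -0.001, 1.09]
wrist_force: [0.7, 2.5, 5.6]
finger_gap: 13.8
```

```bash
python3 st.py
```

```text
20.4 [540.4  -57.81 167.58] [ 3.1396e+00 -9.0000e-04  1.0897e+00] [0.7 2.5 5.6] [ 0.348 -0.129  0.223] 0.491
```

{"fn": "carry_out", "kwargs": {"series": [{"delta_pos":[0,0,0],"turn":[0,0,-0.03],"hand":0.1},{"delta_pos":[0,0,0],"turn":[0,0,-0.06],"hand":0.1},{"delta_pos":[0,0,0],"turn":[0,0,-0.06],"hand":0.1}]}}

```text
clock: 20.78
eef_pos: [540.4, -57.8, 167.6]
eef_rot: [3.14, -0.001, 1.03]
wrist_force: [0.3, 0.8, 5.2]
finger_gap: 13.6
```

```bash
python3 st.py
python3 - <<'E'
from h import *
im=camera("wrist")[:,:,::-1].copy(); cv2.imwrite("pics/w11.png",im)
for f in ("w10","w11"):
    im=cv2.imread(f"pics/{f}.png");hs=cv2.cvtColor(im,cv2.COLOR_BGR2HSV)
    red=cv2.inRange(hs,(0,150,60),(8,255,255))|cv2.inRange(hs,(172,150,60),(180,255,255))
    ys,xs=np.nonzero(red[235:400,290:350]); mid=[xs[ys==k].mean() for k in range(10,155)]; print(f,np.polyfit(np.arange(10,155),mid,1),cv2.minAreaRect(np.stack([xs,ys],1).astype(np.float32)))
E
```

```text
20.775 [540.41 -57.81 167.59] [ 3.1396e+00 -1.0000e-03  1.0297e+00] [0.3 0.8 5.2] [ 0.316 -0.174  0.214] 0.502
w10 [4.68233349e-03 2.75298418e+01] ((27.5, 83.99998474121094), (157.99996948242188, 32.99999237060547), 90.0)
w11 [1.26397418e-02 2.69221619e+01] ((27.90660858154297, 83.00102996826172), (156.21035766601562, 33.50347137451172), 89.37040710449219)
```

{"fn": "carry_out", "kwargs": {"series": [{"delta_pos":[0,0,0],"turn":[0,0,-0.04],"hand":0.1},{"delta_pos":[0,0,0],"turn":[0,0,-0.08],"hand":0.1},{"delta_pos":[0,0,0],"turn":[0,0,-0.08],"hand":0.1},{"delta_pos":[0,0,0],"turn":[0,0,-0.08],"hand":0.1}]}}

```text
clock: 21.32
eef_pos: [540.5, -57.8, 167.6]
eef_rot: [3.14, -0.001, 0.95]
wrist_force: [-0.1, 1.6, 4.6]
finger_gap: 13.6
```

```bash
python3 st.py
python3 - <<'E'
from h import *
im=camera("wrist")[:,:,::-1].copy(); cv2.imwrite("pics/w12.png",im)
hs=cv2.cvtColor(im,cv2.COLOR_BGR2HSV)
red=cv2.inRange(hs,(0,150,60),(8,255,255))|cv2.inRange(hs,(172,150,60),(180,255,255))
ys,xs=np.nonzero(red[235:400,290:350]); mid=[xs[ys==k].mean() for k in range(10,155)]; print(np.polyfit(np.arange(10,155),mid,1))
E
python3 st.py
```

```text
21.325 [540.48 -57.83 167.64] [ 3.1395e+00 -1.2000e-03  9.5010e-01] [-0.1  1.6  4.6] [ 0.333 -0.223  0.267] 0.262
[1.18957644e-02 2.69486852e+01]
21.375 [540.45 -57.83 167.61] [ 3.1396e+00 -1.2000e-03  9.5020e-01] [1.8 1.7 5.5] [ 0.327 -0.199  0.199] 0.252
```

View pics/w12.png

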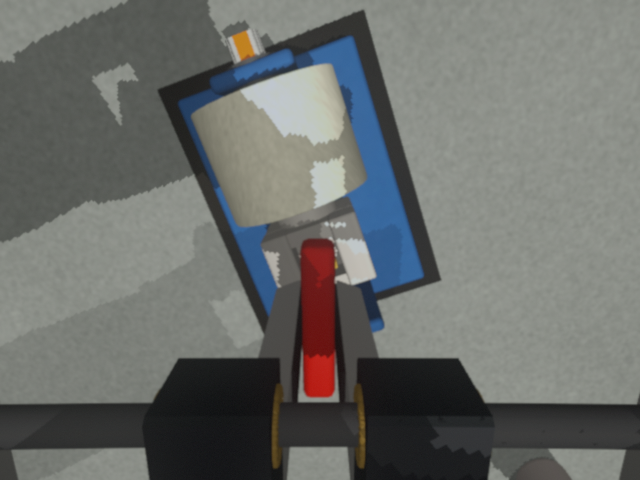

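{"fn": "carry_out", "kwargs": {"series": [{"delta_pos":[0,0,0.4],"turn":[0,0,0],"hand":0.1},{"delta_pos":[0,0,0.4],"turn":[0,0,0],"hand":0.4},{"delta_pos":[0,0,0.4],"turn":[0,0,0],"hand":0.4},{"delta_pos":[0,0,0.4],"turn":[0,0,0],"hand":0.4},{"delta_pos":[0,0,0.4],"turn":[0,0,0],"hand":0.4}]}}

```text
clock: 22.0
eef_pos: [539.7, -57.9, 167.2]
eef_rot: [-3.141, 0.0, 0.95]
wrist_force: [-0.5, -0.9, 0.7]
finger_gap: 37.6
```

```bash
python3 st.py
python3 - <<'E'
from h import *
im=camera("wrist")[:,:,::-1].copy(); cv2.imwrite("pics/w13.png",im)
E
```

```text
22.0 [539.66 -57.88 167.2 ] [-3.1413e+00  2.0000e-04  9.4970e-01] [-0.5 -0.9  0.7] [-0.073  0.191  0.024] 0.001
```

View pics/w13.png

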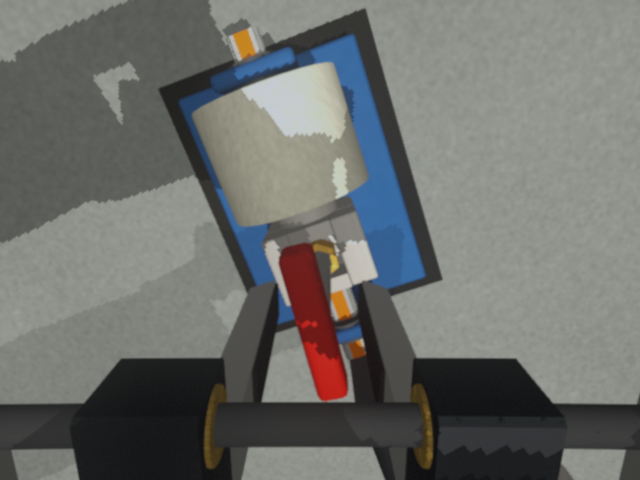

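{"fn": "carry_out", "kwargs": {"series": [{"delta_pos":[0,0,0],"turn":[0,0,0],"hand":0.7},{"delta_pos":[0,0,0],"turn":[0,0,0],"hand":0.7},{"delta_pos":[0,0,30],"turn":[0,0,0],"hand":0.7},{"delta_pos":[0,0,75],"turn":[0,0,0],"hand":0.7},{"delta_pos":[0,0,110],"turn":[0,0,0],"hand":0.7},{"delta_pos":[0,0,110],"turn":[0,0,0],"hand":0.7},{"delta_pos":[0,0,110],"turn":[0,0,0],"hand":0.7}]}}

```text
clock: 22.92
eef_pos: [539.5, -57.8, 276.4]
eef_rot: [-3.141, 0.001, 0.95]
wrist_force: [-0.5, -0.5, -0.9]
finger_gap: 65.9
```

```bash
python3 st.py
python3 - <<'E'
from h import *
import pickle
c=get_calibration("wrist"); im=camera("wrist")[:,:,::-1].copy(); cv2.imwrite("pics/w14.png",im); pickle.dump(c,open("w14.pkl","wb"))
im2=camera("side")[:,:,::-1].copy(); cv2.imwrite("pics/s14.png",im2); crop(im2,290,170,390,260,8,"pics/s14c.png")
cv2.imwrite("pics/t14.png",camera("top")[:,:,::-1])
E
```

```text
22.925 [539.48 -57.81 276.43] [-3.1405e+00  5.0000e-04  9.4980e-01] [-0.5 -0.5 -0.9] [-0.047  0.135 -0.005] 0.0
```

View pics/w14.png

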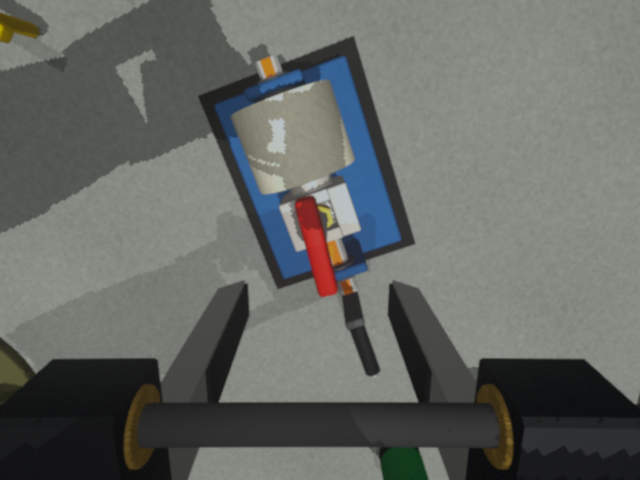

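View pics/s14c.png

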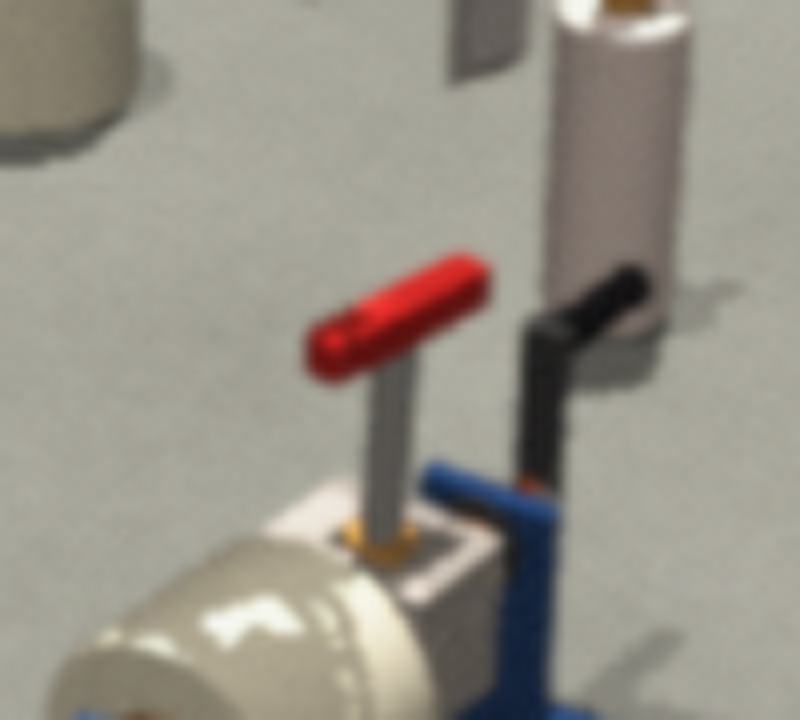

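Run:
```python
from h import *
import pickle
c=pickle.load(open("w14.pkl","rb"))
def redc(f,x0,y0,x1,y1):
    im=cv2.imread(f);hs=cv2.cvtColor(im,cv2.COLOR_BGR2HSV)
    m=cv2.inRange(hs,(0,150,50),(7,255,255))|cv2.inRange(hs,(173,150,50),(180,255,255)); q=np.zeros_like(m); q[y0:y1,x0:x1]=m[y0:y1,x0:x1]
    n,l,st,ce=cv2.connectedComponentsWithStats(q); i=1+np.argmax(st[1:,4]); p=np.argwhere(l==i)[:,::-1].astype(np.float32); r=cv2.minAreaRect(p); print(f,st[i],ce[i],r)
    return ce[i],r
cw,rw=redc("pics/w14.png",280,180,360,310); cs,rs=redc("pics/s14.png",320,195,360,225); ct,rt=redc("pics/t14.png",320,220,370,270)
print(tri(ray("wrist",*cw,c),ray("side",*cs)))
a=onz("wrist",298,200,190,c)
for n,z in (("wrist",188),): print(onz("wrist",*cw,z,c))
from math import hypot
B=cv2.boxPoints(rw); e=sorted(B.tolist(),key=lambda p:p[1]); t=np.mean(e[:2],0); b=np.mean(e[2:],0)
T=onz("wrist",*t,192,c);Bm=onz("wrist",*b,192,c); print(T,Bm,np.degrees(np.arctan2(*(T-Bm)[:2][::-1])),np.linalg.norm(T-Bm))
im=cv2.imread("pics/w14.png"); crop(im,260,170,380,310,4.2,"pics/w14c.png")
```

```text
pics/w14.png [ 296  198   41   98 1980] [316.05555556 246.2510101 ] ((315.9653015136719, 246.50900268554688), (99.48855590820312, 20.973262786865234), 75.46554565429688)
pics/s14.png [329 202  22  15 157] [339.12101911 209.22292994] ((339.4000244140625, 209.30003356933594), (7.155416965484619, 23.702320098876953), 63.43495178222656)Traceback (most recent call last):
  File "<stdin>", line 9, in <module>
  File "<stdin>", line 7, in redc
    return _wrapfunc(a, 'argmax', axis=axis, out=out, **kwds)
    return bound(*args, **kwds)
ValueError: attempt to get argmax of an empty sequence
```

View pics/t14.png

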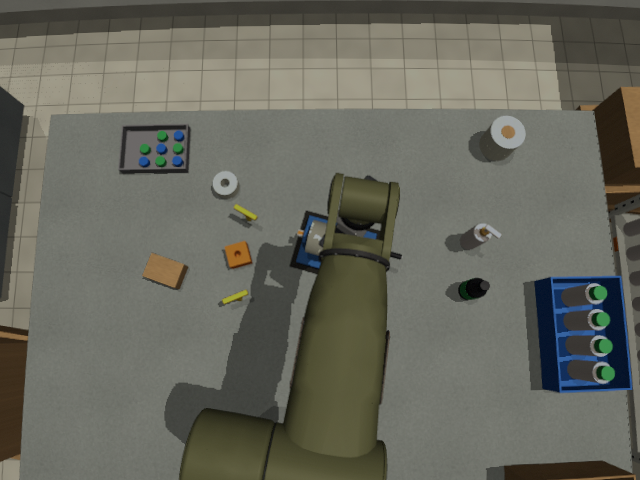

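Run:
```python
from h import *
import pickle
c=pickle.load(open("w14.pkl","rb"))
cw=np.array([316.0,246.4]); cs=np.array([339.2,209.2])
X,e=tri(ray("wrist",*cw,c),ray("side",*cs)); print(X,e)
for t in ([540.1,-59.6,101],[540,-58.5,101]):
    d=X-t; print(d,np.arctan2(np.hypot(d[0],d[1]),d[2]))
r=((315.97,246.5),(99.5,21),75.47); B=sorted(cv2.boxPoints(r).tolist(),key=lambda p:p[1]); t=np.mean(B[:2],0); b=np.mean(B[2:],0)
T=onz("wrist",*t,192,c);Bm=onz("wrist",*b,192,c); print(T,Bm,np.degrees(np.arctan2(*(T-Bm)[:2][::-1])),np.linalg.norm(T-Bm))
im=cv2.imread("pics/w14.png"); crop(im,260,170,380,310,4.2,"pics/w14c.png")
print("side verticals", [proj("side",[540,-59,z]) for z in (115,170)])
```

```text
[536.76285445 -59.85143913 188.2048626 ] 0.2890864021341116
[-3.33714555 -0.25143913 87.2048626 ] 0.03835752974660976
[-3.23714555 -1.35143913 87.2048626 ] 0.04020451493448944
[549.76280094 -27.69730769 192.        ] [523.92295315 -92.55277401 192.        ] 68.27657248960746 69.81353196279649
side verticals [array([336.88561937, 236.12083673]), array([337.56732088, 216.00665313])]
```

View pics/w14c.png

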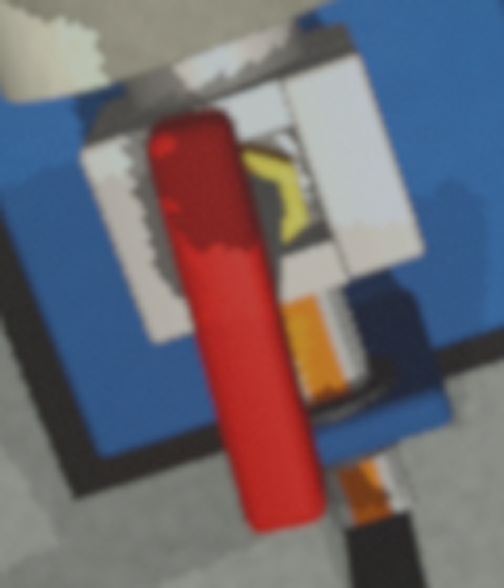

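{"fn": "carry_out", "kwargs": {"series": [{"delta_pos":[20,-15,0],"turn":[0,0,0],"hand":0.7},{"delta_pos":[45,-32,0],"turn":[0,0,0],"hand":0.7},{"delta_pos":[55,-40,0],"turn":[0,0,0],"hand":0.7},{"delta_pos":[55,-40,0],"turn":[0,0,0],"hand":0.7},{"delta_pos":[55,-40,0],"turn":[0,0,0],"hand":0.7}]}}

```text
clock: 23.7
eef_pos: [594.2, -97.4, 277.3]
eef_rot: [-3.141, 0.0, 0.95]
wrist_force: [0.0, -0.2, 0.6]
finger_gap: 65.9
```

```bash
python3 st.py
python3 - <<'E'
from h import *
import pickle
c=get_calibration("wrist"); im=camera("wrist")[:,:,::-1].copy(); cv2.imwrite("pics/w15.png",im); pickle.dump(c,open("w15.pkl","wb"))
u=proj("wrist",[540.1,-59.8,112],c).astype(int); print(u); x,y=u
crop(im,x-25,y-25,x+25,y+25,12,"pics/w15c.png")
E
```

```text
23.7 [594.24 -97.39 277.34] [-3.1413  0.      0.9501] [ 0.  -0.2  0.6] [-0.055  0.148 -0.021] -0.003
[240 216]
```

View pics/w15.png

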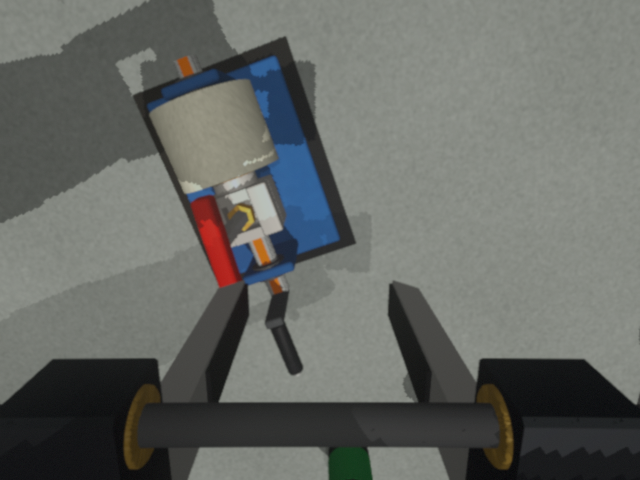

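View pics/w15c.png

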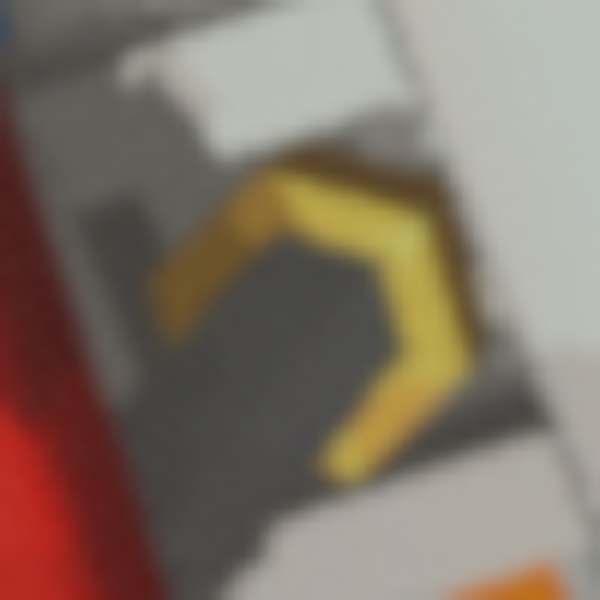

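Run:
```python
from h import *
import pickle
c=pickle.load(open("w15.pkl","rb"))
P=np.array([(150,290),(268,172),(425,220),(475,365),(345,487)])/12+[215,191]-.5
X=np.array([onz("wrist",*p,112,c)[:2] for p in P]); d=np.diff(X,axis=0)
a=np.degrees(np.arctan2(d[:,1],d[:,0])); print(np.hypot(*d.T),a,(a+30)%60-30)  # edge dir = corner dir mod 60
P2=np.array([(285,238),(385,262),(410,350),(325,455)])/12+[215,191]-.5
X=np.array([onz("wrist",*p,112,c)[:2] for p in P2]); d=np.diff(X,axis=0)
a=np.degrees(np.arctan2(d[:,1],d[:,0])); print((a+30)%60-30)
```

```text
[12.34401408 11.48534622 11.04421231 13.33114868] [   8.45274288  -53.07539223 -109.30359721 -172.6706565 ] [ 8.45274288  6.92460777 10.69640279  7.3293435 ]
[10.53643637  7.34350058 14.65711498]
```

```bash
python3 -c "
from cell import *
print(sign_off())"
```

```text
the job is handed in; nothing more can be done
None
```

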